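# Rack the bearing jars between two retaining bars

## Robot

A 6-joint arm with a two-finger parallel gripper is mounted at the origin on the work surface. World frame = base frame: x ahead of the robot, y to its left, z up, the work surface at z = 0. Lengths are in mm, angles in rad, forces in N, time in s.
With the tool pointing down it reaches from about 300 to 875 mm from the base axis. Payload 6.4 kg.
Tool frame: the origin (TCP) lies midway between the tips of the shut fingers; the grasp point (between the pads) lies 19 mm behind it; z points along the fingers, y is the direction in which the jaws open and shut (so a half turn about z gives the same grasp; the last joint's range is limited). The gripper opens to 88 mm and grips with 3 to 60 N. Pads are 18 mm wide; open, the fingers measure 123 mm over their backs; the gripper's body (75 mm by 187 mm) begins 45 mm behind the grasp point.
Start: joints at [-1.42, 0.181, 1.607, -0, 1.354, -0.206], TCP at [200.851, -538.795, 238.714] pointing down, gripper open.
Joint ranges: [-2.99, 2.99], [-0.89, 2.07], [0.3, 2.58], [-1.14, 4.28], [0, 2.63], [-3.12, 3.12]. Speed limits (rad/s): [2.57, 2.57, 3.01, 3.14, 3.14, 3.14].

## Interface

Orientations are given as a unit quaternion [w, x, y, z].
In Python, from cell import arm gives the robot as it stands. The module is installed in compiled form; this text tells all that it offers.
- The arm moves only by the tool jog_arm, never from a script. Its arguments are lists of equal length, an entry for each row: "xyz": the shift along the tool's x, y, z in mm, a list of three; "twist": the turn about the tool's z in rad. A call has 1 to 8 rows; each row shifts and turns the commanded pose from where the row before left it, along the tool's axes as they then stand; what a row does not reach is not made up. A row lasts 1/8 s, in which the tool goes at most 62.5 mm and 10.7 degrees, less where a joint would pass 70% of its speed; a pose out of reach is approached as far as the arm can. A call with a gripper value outside its range is refused whole. "claw" is the opening, from 0 (shut) to 1 (fully open), set as the call begins (left out, the last holds). The fingers move at their own pace and stop on an object; the grip force is fixed at half the most. Time passes only in rows, so rows that do not move let the fingers close. It gives the time, the measured TCP pose, the force and the opening at its end, in the units of the state.
- arm.observe(): the state, without advancing time (a new reading comes with each control period).
- arm.get_image(name): name is "scene" or "top" or "wrist"; returns a dict with "frame" (420x560x3 uint8, blue, green, red), "range_z" (420x560 float32, mm along the optical axis (not along the pixel's ray), 0 where there is no reading), "intrinsics" (3x3 intrinsics, pixels), "view" (4x4, takes a point from world to camera coordinates). Camera axes: x right, y up, looking along -z (the intrinsics and any distortion apply to the point x, -y, -z); pixel columns grow to the right and rows downward; lengths in mm; the calibration is good to about 2 mm. The wrist camera is an equidistant fisheye: a pixel r from the principal point sees the ray r / f radians off the axis. A picture is of the moment at which its call begins.
- arm.finish_job(): hands the job in, once; it reports no verdict.
The state is a dict: "t": time; "q": joint angles; "dq": joint speeds; "effort": joint torques, N m; "eef_pos": TCP position; "tcp_rot": TCP orientation; "force": force on the tool from outside, world axes, zero at the start; "ft_torque": the same for the moment, N m; "grip_width": opening from 0.0 (shut) to 1.0 (fully open).
Only numpy, scipy, OpenCV 4.12 (cv2) and the standard library are available. Lean on these libraries where they do the work, as an engineer would, in place of code of your own. Each camera call takes 0.05 s, during which the arm holds its last target.

## Task

Put the loose little bearing jars away in the jar rack. First lay one retaining bar across the two cradle posts at the rack's far end (the end without the flared mouth) as a stop, then slide all the small jars, standing, one by one through the flared mouth into single file between the guide rails, and last lay the other bar across the two posts at the mouth so that they cannot creep out. The lids are only half screwed on, so slide the jars along the shelf and do not lift them, and leave the other things on the shelf where they are.

Things in the scene. Friction and masses are not known exactly. Their poses are not given: they have to be found in the camera images.
- rack: Fixed jar rack; origin on the shelf, mid-lane. y runs along the lane to the flared mouth, x across. Two rails 24 mm high, 10 mm thick, inner faces at x = +-30 mm, y = -180 to 180 mm; flares then spread to 100 mm apart at y = 217. Floor is the shelf; both ends open. Four posts, x = 56 to 80 mm either side, at y = -155 and +155 mm, 52 mm long in y, top 40 mm.
- far_seat (a point): Where a bar's knob centre is when the bar lies properly in the two cradles at the rack's far end (rack x = 0, y = -155 mm, 60 mm above the shelf). Axes as the rack's; a laid bar runs along x. The cradle floor on each post is 26 mm above the shelf, in a slot 36 mm wide in y between cheeks 14 mm high, open along x.
- mouth_seat (a point): The same for the two cradles at the flared mouth (rack x = 0, y = +155 mm, 60 mm above the shelf), with the same slots.
- barA_knob (a point): Knob centre of a retaining bar: flat steel, 180 mm long (x), 26 wide (y), 10 thick, with a pale wooden knob standing mid-way on its upper face, 30 mm along x by 20 mm along y, from 10 to 58 mm above the bar's underside. This point is 34 mm above the underside. About 0.18 kg. The two bars are alike; either may go at either end.
- barB_knob (a point): Knob centre of a retaining bar: flat steel, 180 mm long (x), 26 wide (y), 10 thick, with a pale wooden knob standing mid-way on its upper face, 30 mm along x by 20 mm along y, from 10 to 58 mm above the bar's underside. This point is 34 mm above the underside. About 0.18 kg. The two bars are alike; either may go at either end.
- jar1_mid (a point): Small round glass jar of bearing balls, aluminium screw lid; upright cylinder 50 mm in diameter and 66 mm high, 0.2 to 0.35 kg, heavy towards the bottom. This point is its centre, half-way up (33 mm above the shelf when it stands); z is its axis, up. Several such jars (4 or 5) are there; a jar that is absent reads None.
- jar2_mid (a point): Small round glass jar of bearing balls, aluminium screw lid; upright cylinder 50 mm in diameter and 66 mm high, 0.2 to 0.35 kg, heavy towards the bottom. This point is its centre, half-way up (33 mm above the shelf when it stands); z is its axis, up. Several such jars (4 or 5) are there; a jar that is absent reads None.
- jar3_mid (a point): Small round glass jar of bearing balls, aluminium screw lid; upright cylinder 50 mm in diameter and 66 mm high, 0.2 to 0.35 kg, heavy towards the bottom. This point is its centre, half-way up (33 mm above the shelf when it stands); z is its axis, up. Several such jars (4 or 5) are there; a jar that is absent reads None.
- jar4_mid (a point): Small round glass jar of bearing balls, aluminium screw lid; upright cylinder 50 mm in diameter and 66 mm high, 0.2 to 0.35 kg, heavy towards the bottom. This point is its centre, half-way up (33 mm above the shelf when it stands); z is its axis, up. Several such jars (4 or 5) are there; a jar that is absent reads None.
- jar5_mid (a point): Small round glass jar of bearing balls, aluminium screw lid; upright cylinder 50 mm in diameter and 66 mm high, 0.2 to 0.35 kg, heavy towards the bottom. This point is its centre, half-way up (33 mm above the shelf when it stands); z is its axis, up. Several such jars (4 or 5) are there; a jar that is absent reads None.
- clamp: Aluminium seat post clamp, a ring 38 mm across and 22 mm high with a lug out to 29 mm on its +x side, standing among the jars; origin under its centre. A bystander: leave it where it is.
- levers: Pair of yellow tire levers lying side by side, 125 mm long (x) by 34 mm by 10 mm; origin under the middle. A bystander: leave it where it is.
- wrench: Stainless pedal wrench lying flat, 280 mm long (x), 40 mm wide at the head, 7 mm thick; origin under the middle. A bystander: leave it where it is.
- bigjar: Large glass jar with a screw lid, 90 mm in diameter, 100 mm high; origin under its centre. A bystander: leave it where it is. It is not one of the small jars.
Not all that is in view belongs to the job. Leave any purple look-alike of the part that bears jar4_mid alone.

How it is judged:
By the outcome, as a careful person would: the job done as asked, in the order asked, and still so for the second after the job is handed in, with the robot touching nothing.
Of jar1, jar2, jar3, jar4, jar5 only 4 to 5 are there at a start; the rules pass over those that are not, and their reading is None.
At some moment in a run one of jar1, jar2, jar3, jar4, jar5, barA, barB may be knocked a few centimetres aside while the robot is not near it.
Once in a run the grip may slacken for a moment while it holds something.
It also fails if it takes over 208 s, if anything falls off the work surface, if the arm or the gripper's body presses on something with over 40 N, if the wrist force passes 120 N, or if a joint passes its speed limit or range.

## Working session

There is one attempt and no reset: what is moved stays moved. The work goes in short steps, Python scripts to look and compute and a tool call to move; the robot and the scene stay as the last step left them, time stands still between calls to the robot, and variables do not carry over. Pictures are saved under pics/ and viewed, and the job is handed in when it is done.

Besides the shell and the picture viewer there is one more tool, called after "Emit:" as name(argument=value, ...) on one line, values as JSON. jog_arm: Moves the arm, as the interface text tells. Its arguments: {"type":"object","properties":{"xyz":{"type":"array"},"twist":{"type":"array"},"claw":{"type":"number"}},"required":["xyz","twist"]}

```bash
mkdir -p pics
python3 - <<'E'
from cell import arm
import cv2,numpy as np
s=arm.observe();print({k:np.round(v,3).tolist() for k,v in s.items()})
for n in ["scene","top","wrist"]:
    d=arm.get_image(n);cv2.imwrite(f"pics/{n}0.png",d["frame"]);np.savez(f"{n}0.npz",**d)
    print(n,np.round(d["intrinsics"],2).tolist(),np.round(d["view"],3).tolist(),d["range_z"].min(),d["range_z"].max(), [k for k in d])
E
```

```text
{'t': 0.0, 'q': [-1.42, 0.182, 1.608, -0.0, 1.354, -0.206], 'dq': [-0.001, -0.001, -0.0, -0.002, 0.001, -0.002], 'effort': [-0.001, -43.387, -34.185, 0.07, 0.038, -0.0], 'eef_pos': [200.762, -538.25, 237.824], 'tcp_rot': [-0.001, 0.984, 0.177, 0.0], 'force': [0.96, -0.247, 0.213], 'ft_torque': [-0.009, -0.026, 0.046], 'grip_width': 1.0}
scene [[423.0, 0.0, 285.37], [0.0, 423.0, 206.97], [0.0, 0.0, 1.0]] [[0.046, 0.999, -0.005, -112.191], [-0.639, 0.033, 0.768, 335.462], [0.768, -0.032, 0.64, -1440.838], [0.0, 0.0, 0.0, 1.0]] 0.0 3565.625 ['frame', 'range_z', 'intrinsics', 'view']
top [[433.27, 0.0, 284.51], [0.0, 433.27, 211.13], [0.0, 0.0, 1.0]] [[-0.014, -1.0, -0.019, 92.638], [0.984, -0.017, 0.179, -568.486], [-0.179, -0.016, 0.984, -1161.83], [0.0, 0.0, 0.0, 1.0]] 0.0 2271.6572 ['frame', 'range_z', 'intrinsics', 'view']
wrist [[325.19, 0.0, 280.94], [0.0, 325.19, 209.41], [0.0, 0.0, 1.0]] [[0.35, -0.937, -0.002, -574.083], [0.905, 0.338, -0.26, 35.295], [0.244, 0.089, 0.966, -389.905], [0.0, 0.0, 0.0, 1.0]] 0.0 1068.462 ['frame', 'range_z', 'intrinsics', 'view']
```

View pics/scene0.png

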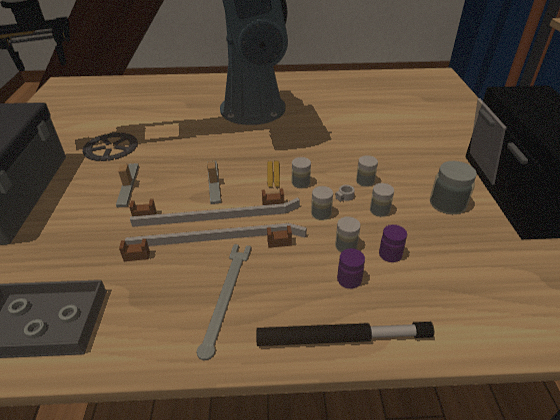

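View pics/top0.png

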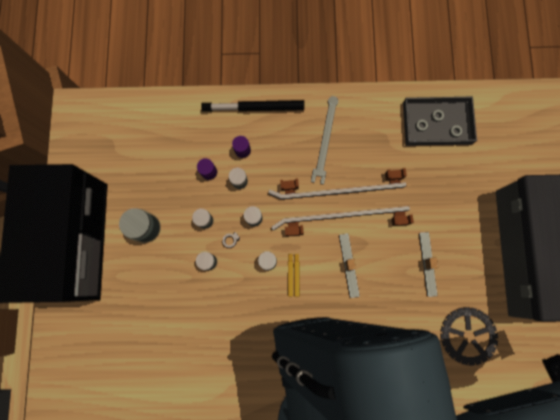

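View pics/wrist0.png

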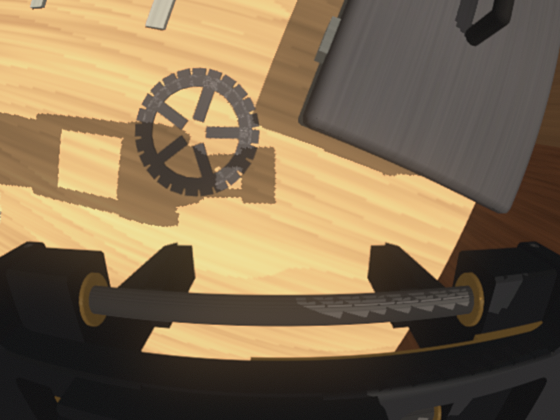

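The top view shows five white or glass small jars at about (237,178), (201,218), (252,216), (205,261) and (267,261). The two purple look-alikes are at (206,168) and (241,146). The bars are at about (348,265) and (427,264), and the rack mouth is at about (275,210), facing +y.

```bash
cat > h.py <<'E'
import numpy as np,cv2
def load(n,d=None):
    return dict(np.load(n)) if isinstance(n,str) else n
def cloud(d):
    K=d["intrinsics"];V=d["view"];z=d["range_z"].astype(float)
    v,u=np.indices(z.shape)
    pc=np.stack([(u-K[0,2])/K[0,0]*z,-(v-K[1,2])/K[1,1]*z,-z],-1)
    R=V[:3,:3];t=V[:3,3]
    P=(pc-t)@R; P[z<=0]=np.nan
    return P
def cast(d,u,v,h):
    K=d["intrinsics"];V=d["view"];R=V[:3,:3];t=V[:3,3]
    r=np.array([(u-K[0,2])/K[0,0],-(v-K[1,2])/K[1,1],-1])@R; c=-t@R
    return c+r*(h-c[2])/r[2]
def ray(d,u,v):
    K=d["intrinsics"];V=d["view"];R=V[:3,:3];t=V[:3,3]
    r=np.array([(u-K[0,2])/K[0,0],-(v-K[1,2])/K[1,1],-1])@R; return -t@R,r/np.linalg.norm(r)
def tri(d1,p1,d2,p2):
    c1,r1=ray(d1,*p1);c2,r2=ray(d2,*p2)
    A=np.stack([r1,-r2],1);s=np.linalg.lstsq(A,c2-c1,rcond=None)[0]
    a=c1+s[0]*r1;b=c2+s[1]*r2
    return (a+b)/2,np.linalg.norm(a-b)
def proj(d,P):
    K=d["intrinsics"];V=d["view"];p=V[:3,:3]@np.asarray(P,float)+V[:3,3]
    return np.array([K[0,0]*p[0]/-p[2]+K[0,2],K[1,1]*-p[1]/-p[2]+K[1,2]])
E
python3 - <<'E'
from h import *
for n in ["top","scene"]:
    d=load(n+"0.npz");P=cloud(d)
    ok=(P[...,0]>330)&(P[...,0]<830)&(np.abs(P[...,1])<450)
    H=np.where(ok,P[...,2],0);print(n,"table z", np.nanmedian(P[...,2][ok]))
    m=((H>4)&(H<160)).astype(np.uint8)
    m=cv2.morphologyEx(m,cv2.MORPH_OPEN,np.ones((2,2)))
    k,l,st,c=cv2.connectedComponentsWithStats(m)
    for i in range(1,k):
        if st[i,4]<40: continue
        Q=P[l==i];hi=np.percentile(Q[:,2],95)
        T=Q[Q[:,2]>hi-6]
        print(i,st[i].tolist(),"hi",round(hi,1),"topmean",np.round(T.mean(0)[:2],1),"min",np.round(np.percentile(Q,2,axis=0)[:2]),"max",np.round(np.percentile(Q,98,axis=0)[:2]))
    cv2.imwrite(f"pics/h_{n}.png",np.clip(H*2,0,255).astype(np.uint8))
d=load("top0.npz")["frame"][80:320,180:460]
cv2.imwrite("pics/topz.png",cv2.resize(d,None,fx=2.8,fy=2.5,interpolation=cv2.INTER_CUBIC))
E
```

```text
top table z -0.1544552233334662
1 [406, 125, 62, 22, 518] hi nan topmean [nan nan] min [nan nan] max [nan nan]
2 [416, 127, 13, 7, 52] hi 17.8 topmean [ 819.6 -325.9] min [ 810. -348.] max [ 825. -314.]
3 [322, 129, 8, 24, 123] hi 9.7 topmean [789.7 -41.5] min [756. -53.] max [826. -30.]
13 [233, 137, 19, 22, 333] hi 68.9 topmean [763.7 206.2] min [742. 183.] max [785. 225.]
15 [319, 155, 8, 9, 42] hi 8.9 topmean [731.4 -29.4] min [721. -42.] max [746. -20.]
16 [198, 160, 20, 21, 329] hi nan topmean [nan nan] min [nan nan] max [nan nan]
17 [318, 165, 9, 12, 53] hi 9.5 topmean [695.1 -28.2] min [682. -40.] max [714. -17.]
18 [230, 169, 19, 22, 320] hi 68.5 topmean [668.5 214.3] min [646. 192.] max [690. 235.]
19 [270, 169, 138, 32, 1095] hi nan topmean [nan nan] min [nan nan] max [nan nan]
20 [312, 171, 6, 13, 49] hi 9.2 topmean [680.7  -4.3] min [662. -13.] max [698.   2.]
22 [245, 208, 19, 20, 298] hi 68.9 topmean [556.5 172.1] min [534. 149.] max [577. 193.]
23 [273, 208, 142, 30, 1071] hi nan topmean [nan nan] min [nan nan] max [nan nan]
24 [193, 210, 22, 21, 328] hi nan topmean [
[... 1617 characters left out ...]
an [nan nan] min [nan nan] max [nan nan]
12 [336, 217, 30, 71, 1596] hi nan topmean [nan nan] min [nan nan] max [nan nan]
13 [120, 224, 188, 37, 2367] hi nan topmean [nan nan] min [nan nan] max [nan nan]
14 [380, 225, 28, 37, 807] hi nan topmean [nan nan] min [nan nan] max [nan nan]
15 [216, 245, 36, 66, 729] hi nan topmean [nan nan] min [nan nan] max [nan nan]
16 [9, 280, 98, 39, 1769] hi nan topmean [nan nan] min [nan nan] max [nan nan]
20 [55, 299, 33, 17, 271] hi 17.4 topmean [ 824.8 -326.3] min [ 796. -358.] max [ 834. -300.]
23 [42, 303, 15, 14, 84] hi 6.6 topmean [ 815.9 -372.8] min [ 799. -391.] max [ 829. -361.]<stdin>:13: RuntimeWarning: Mean of empty slice.
  ret = um.true_divide(
```

View pics/topz.png

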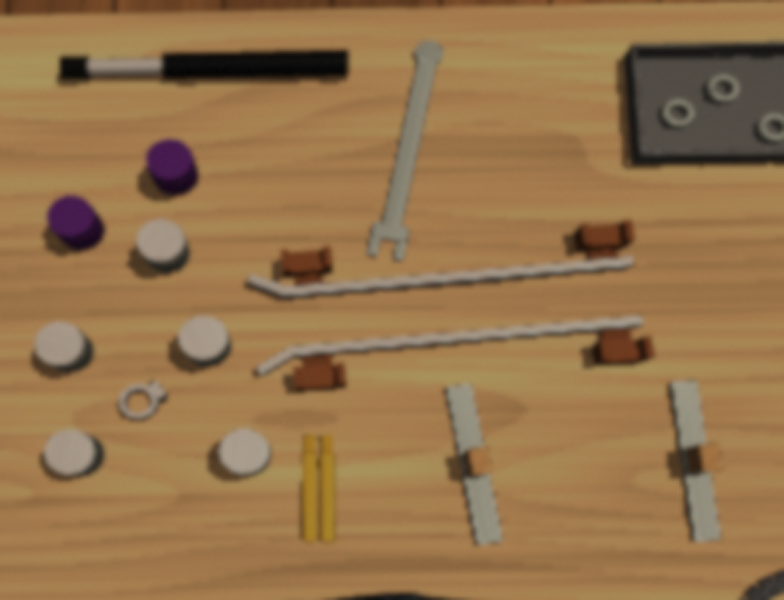

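```bash
cat >> h.py <<'E'
def blobs(d,lo,hi,amin=20,xr=(320,840),yr=(-450,440)):
    P=np.nan_to_num(cloud(d),nan=-999.)
    m=((P[...,0]>xr[0])&(P[...,0]<xr[1])&(P[...,1]>yr[0])&(P[...,1]<yr[1])&(P[...,2]>lo)&(P[...,2]<hi)).astype(np.uint8)
    k,l,st,c=cv2.connectedComponentsWithStats(m)
    return [(st[i],c[i],P[l==i],d["frame"][l==i].mean(0),(l==i).astype(np.uint8)) for i in range(1,k) if st[i,4]>=amin]
E
python3 - <<'E'
from h import *
T=load("top0.npz");S=load("scene0.npz")
for nm,d in (("top",T),("scene",S)):
    print(nm)
    for st,c,Q,col,m in blobs(d,60,75):
        cs,_=cv2.findContours(m,cv2.RETR_EXTERNAL,cv2.CHAIN_APPROX_NONE)
        cnt=cs[0][:,0,:]
        W=np.array([cast(d,u,v,66)[:2] for u,v in cnt],np.float32)
        (cx,cy),r=cv2.minEnclosingCircle(W)
        pc=cast(d,c[0],c[1],66)
        print(st.tolist(),"cent px",np.round(c,1),"ray66",np.round(pc[:2],1),"circ",round(cx,1),round(cy,1),round(r,1),"medz",round(np.median(Q[:,2]),1),"cloud",np.round(Q.mean(0)[:2],1),"bgr",np.round(col))
    print("posts/other 32-58")
    for st,c,Q,col,m in blobs(d,34,59,8):
        if col[2]>col[0]*1.6: print(st.tolist(),np.round(c,1),np.round(Q.mean(0),1),np.round(Q.min(0)),np.round(Q.max(0)),"bgr",np.round(col))
    print("bars 4-16")
    for st,c,Q,col,m in blobs(d,5,16,60,yr=(-350,100)):
        (a,b),(w,h),an=cv2.minAreaRect(Q[:,:2].astype(np.float32));print(st.tolist(),np.round([a,b,w,h,an],2),np.median(Q[:,2]).round(1),np.round(col))
    print("rails")
    for st,c,Q,col,m in blobs(d,19,29,60,yr=(-350,150)):
        (a,b),(w,h),an=cv2.minAreaRect(Q[:,:2].astype(np.float32));print(st.tolist(),np.round([a,b,w,h,an],2),np.median(Q[:,2]).round(1),np.round(col))
E
```

```text
top
[232, 136, 17, 17, 226] cent px [240.1 143.8] ray66 [765.1 207.2] circ 765.0 206.5 25.5 medz 65.8 cloud [765.2 207.2] bgr [74. 31. 72.]
[197, 159, 17, 17, 226] cent px [204.9 166.5] ray66 [699.9 306.8] circ 699.8 307.4 24.9 medz 65.8 cloud [700.  306.9] bgr [74. 31. 71.]
[229, 168, 17, 17, 231] cent px [236.9 176.2] ray66 [669.8 216. ] circ 669.5 216.4 24.8 medz 65.2 cloud [670.  216.1] bgr [125. 141. 157.]
[244, 207, 17, 17, 240] cent px [252. 215.] ray66 [558.1 173.5] circ 558.1 173.5 24.3 medz 65.0 cloud [558.2 173.6] bgr [129. 146. 160.]
[192, 209, 18, 18, 240] cent px [200.6 217.3] ray66 [554.1 316.1] circ 553.7 316.1 24.5 medz 65.7 cloud [554.2 316.1] bgr [126. 142. 157.]
[196, 252, 18, 18, 249] cent px [204.3 260.7] ray66 [434.2 303.6] circ 434.3 303.4 24.4 medz 65.3 cloud [434.2 303.7] bgr [128. 144. 159.]
[258, 252, 18, 18, 248] cent px [266.6 260.5] ray66 [432.1 133.8] circ 432.1 134.0 24.0 medz 65.4 cloud [432.2 133.9] bgr [134. 150. 162.]
posts/other 32-58
[402, 168, 5, 9, 29] [404.2 172. ] [ 680.1 -260.6   39.5] [ 668. -266.   35.] [ 692. -256.   46.] bgr [ 35.  62. 
[... 5131 characters left out ...]
.04   57.65] 11.9 [65. 73. 76.]
rails
[262, 193, 22, 9, 142] [517.31  57.28  25.79  50.98   0.53] 25.1 [39. 58. 87.]
[130, 197, 170, 24, 698] [559.89 -74.62  30.21 396.8    7.56] 23.1 [ 96. 108. 119.]
[131, 203, 24, 11, 158] [ 542.44 -250.76   29.13   52.11    5.11] 25.2 [38. 58. 85.]
[125, 223, 182, 19, 758] [631.24 -68.78  28.46 397.32   1.89] 23.1 [ 98. 110. 122.]
[268, 230, 24, 11, 181] [652.31  68.57  26.53  50.53   5.24] 25.0 [39. 58. 86.]
[121, 242, 27, 13, 207] [ 677.44 -239.38   27.02   52.1     4.82] 25.1 [37. 55. 82.]
[92, 281, 12, 33, 80] [ 804.61 -279.67    2.92   69.34   89.65] 23.7 [35. 41. 47.]
[65, 283, 33, 5, 108] [ 773.41 -319.5     4.59   60.54    0.89] 24.1 [43. 48. 53.]
```

Emit:
jog_arm(xyz=[[0,0,0],[0,0,0],[0,0,0],[0,0,0],[0,0,0],[0,0,0],[0,0,0],[0,0,0]], twist=[-0.159,-0.159,-0.159,-0.159,-0.159,-0.159,-0.159,-0.159], claw=0.8)

```text
t: 1.15
eef_pos: [200.8, -538.6, 238.3]
tcp_rot: [-0.0, 0.684, 0.729, 0.0]
force: [0.4, 0.8, 0.1]
grip_width: 0.803
```

```bash
cat >> h.py <<'E'
# rack frame
RO=np.array([598.3,-90.4]);RY=0.0810
def rk(x,y):
    c,s=np.cos(RY),np.sin(RY);return RO+np.array([c*x-s*y,s*x+c*y])
def inrk(p):
    c,s=np.cos(RY),np.sin(RY);d=np.asarray(p)[:2]-RO;return np.array([c*d[0]+s*d[1],-s*d[0]+c*d[1]])
def plan(*tg):
    """remaining shifts in tool axes to successive targets (x,y,z[,psi])"""
    from cell import arm
    from scipy.spatial.transform import Rotation as Ro
    s=arm.observe();w,x,y,z=s["tcp_rot"];R=Ro.from_quat([x,y,z,w]).as_matrix()
    psi=np.arctan2(R[1,0],R[0,0]);p=np.array(s["eef_pos"],float)
    print("t",round(s["t"],2),"tcp",p.round(1),"psi",psi.round(4),"tilt",R[2].round(3),"F",np.round(s["force"],1),"grip",round(s["grip_width"],3))
    for t in tg:
        d=np.array(t[:3])-p;print("to",np.round(t,1),"shift",(R.T@d).round(1),"twist",round(psi-t[3],3) if len(t)>3 else "");p=np.array(t[:3])
E
python3 -c "
from h import *
plan((418.8,-319.2,110,np.pi/2+.057),(418.8,-319.2,15))
print(rk(0,-155),rk(0,155))
for p in [(671,215),(559,173),(555,315),(435.5,303),(433.5,133)]: print(p,inrk(p).round(1))"
```

```text
t 1.15 tcp [ 200.8 -538.6  238.3] psi 1.634 tilt [ 0.001 -0.    -1.   ] F [0.4 0.8 0.1] grip 0.803
to [ 418.8 -319.2  110.     1.6] shift [205.1 231.4 128.5] twist 0.006
to [ 418.8 -319.2   15. ] shift [-0.1  0.  95. ] twist 
[ 610.84127561 -244.89180045] [585.75872439  64.09180045]
(671, 215) [ 97.2 298.5]
(559, 173) [-17.9 265.7]
(555, 315) [-10.4 407.6]
(435.5, 303) [-130.4  405.3]
(433.5, 133) [-146.2  236. ]
```

Emit:
jog_arm(xyz=[[25.6,28.9,11],[25.6,28.9,11],[25.6,28.9,11],[25.6,28.9,11],[25.6,28.9,11],[25.6,28.9,11],[25.6,28.9,11],[25.6,28.9,11]], twist=[0.006,0,0,0,0,0,0,0])

```text
t: 2.15
eef_pos: [421.7, -321.0, 150.2]
tcp_rot: [-0.0, 0.689, 0.725, 0.0]
force: [1.1, 0.4, 0.3]
grip_width: 0.798
```

```bash
cat >> h.py <<'E'
def shot(n,tag):
    from cell import arm
    d=arm.get_image(n);np.savez(tag+".npz",**d);cv2.imwrite(f"pics/{tag}.png",d["frame"]);return d
def wcloud(d):
    K=d["intrinsics"];V=d["view"];z=d["range_z"].astype(float);v,u=np.indices(z.shape)
    a=u-K[0,2];b=v-K[1,2];r=np.hypot(a,b)+1e-9;th=r/K[0,0];tn=np.tan(np.minimum(th,1.4))
    pc=np.stack([a/r*tn*z,-b/r*tn*z,-z],-1);P=(pc-V[:3,3])@V[:3,:3];P[z<=0]=np.nan;return P
E
python3 -c "
from h import *
d=shot('wrist','w1');plan((418.8,-319.2,110),(418.8,-319.2,15))
P=np.nan_to_num(wcloud(d),nan=-999)
near=(abs(P[...,0]-419)<110)&(abs(P[...,1]+319)<60)
for lo,hi in ((5,16),(52,64)):
    m=near&(P[...,2]>lo)&(P[...,2]<hi);Q=P[m];print(lo,m.sum(),np.median(Q[:,2]) if m.sum() else '')
    if m.sum()>20: print(cv2.minAreaRect(Q[:,:2].astype(np.float32)),np.argwhere(m).mean(0)[::-1])
"
```

```text
t 2.2 tcp [ 423.3 -317.2  148.6] psi 1.6244 tilt [ 0.004  0.    -1.   ] F [ 0.3  3.5 -0.9] grip 0.796
to [ 418.8 -319.2  110. ] shift [-1.9 -4.6 38.6] twist 
to [ 418.8 -319.2   15. ] shift [-0.4 -0.  95. ] twist 
5 4647 10.650306803057267
((419.2589416503906, -320.0073547363281), (180.21119689941406, 27.019311904907227), 3.5445785522460938) [278.46352485 196.1482677 ]
52 1020 58.56974426595041
((418.3650207519531, -319.85650634765625), (29.436742782592773, 19.786828994750977), 3.208141326904297) [276.1254902  210.29117647]
```

View pics/w1.png

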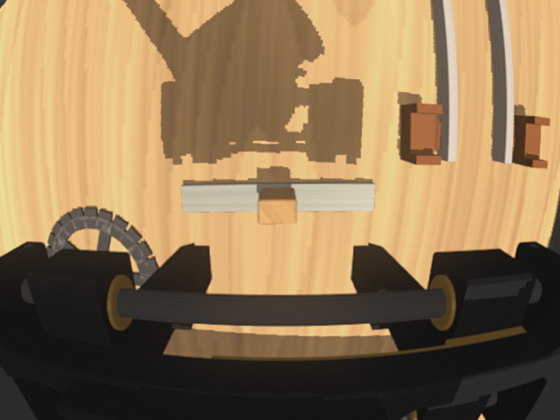

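Emit:
jog_arm(xyz=[[0,0,20],[0,0,20],[0,0,0],[0,0,0]], twist=[0,0,0,0])

```text
t: 2.7
eef_pos: [421.1, -322.4, 111.3]
tcp_rot: [0.0, 0.689, 0.725, -0.0]
force: [0.6, -0.3, 0.8]
grip_width: 0.801
```

```bash
python3 -c "
from h import *
plan((418.6,-319.9,15,np.pi/2+.058))"
```

```text
t 2.7 tcp [ 421.1 -322.4  111.3] psi 1.6226 tilt [-0.  0. -1.] F [ 0.6 -0.3  0.8] grip 0.801
to [ 418.6 -319.9   15.     1.6] shift [ 2.7 -2.3 96.3] twist -0.006
```

Emit:
jog_arm(xyz=[[2.6,-2.3,16],[0,0,20],[0,0,20],[0,0,20],[0,0,12],[0,0,8],[0,0,0],[0,0,0]], twist=[-0.006,0,0,0,0,0,0,0])

```text
t: 3.7
eef_pos: [418.9, -320.0, 15.3]
tcp_rot: [0.001, 0.686, 0.727, -0.0]
force: [0.5, -0.1, 0.8]
grip_width: 0.798
```

Emit:
jog_arm(xyz=[[0,0,0],[0,0,0],[0,0,0],[0,0,0],[0,0,0],[0,0,0],[0,0,0],[0,0,0]], twist=[0,0,0,0,0,0,0,0], claw=0.2)

```text
t: 4.7
eef_pos: [418.5, -319.7, 14.8]
tcp_rot: [0.0, 0.686, 0.727, 0.0]
force: [-0.2, 0.3, 1.3]
grip_width: 0.337
```

```bash
python3 -c "
from h import *
plan((418.6,-319.9,15,np.pi/2+.058))"
```

```text
t 4.7 tcp [ 418.5 -319.7   14.8] psi 1.6288 tilt [-0.  0. -1.] F [-0.2  0.3  1.3] grip 0.337
to [ 418.6 -319.9   15.     1.6] shift [-0.3  0.1 -0.2] twist -0.0
```

Emit:
jog_arm(xyz=[[0,0,-10],[0,0,-20],[0,0,-20],[0,0,-15],[0,0,-5],[0,0,0]], twist=[0,0,0,0,-0.023,0], claw=0.1)

```text
t: 5.45
eef_pos: [418.5, -319.6, 84.8]
tcp_rot: [0.0, 0.678, 0.735, -0.0]
force: [-0.1, 0.2, -1.4]
grip_width: 0.338
```

Emit:
jog_arm(xyz=[[5.6,18.8,0],[9,30,0],[9,30,0],[9,30,0],[9,30,0],[9,30,0],[5.6,18.8,0],[0,0,0]], twist=[0,0,0,0,0,0,0,0])

```text
t: 6.45
eef_pos: [602.2, -246.6, 83.5]
tcp_rot: [-0.001, 0.677, 0.736, 0.0]
force: [-1.0, -0.8, -1.7]
grip_width: 0.335
```

```bash
python3 -c "
from h import *
d=shot('wrist','w2');shot('scene','s2');plan((610.8,-244.9,41,np.pi/2+.081))"
```

```text
t 6.55 tcp [ 600.6 -247.6   83.6] psi 1.6526 tilt [ 0.001 -0.002 -1.   ] F [-0.5  0.  -2.9] grip 0.336
to [ 610.8 -244.9   41.     1.7] shift [ 1.8 10.5 42.6] twist 0.001
```

View pics/w2.png

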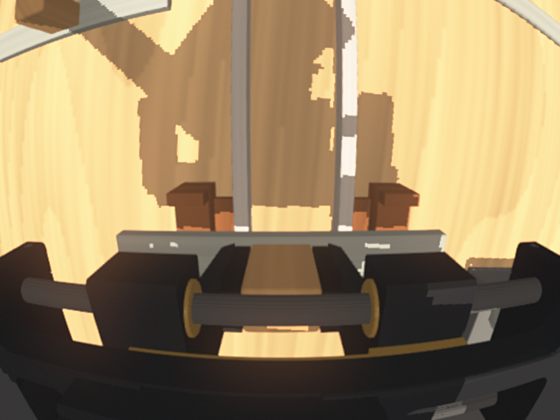

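View pics/s2.png

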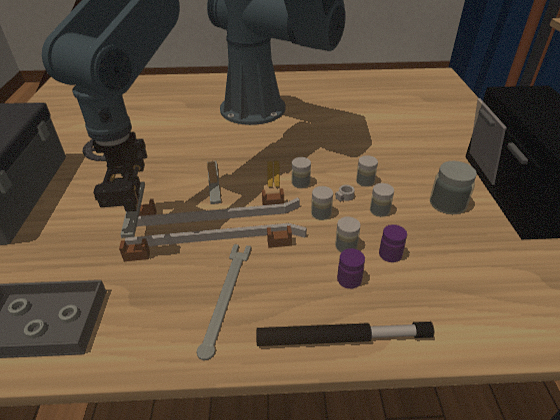

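Emit:
jog_arm(xyz=[[2,10.2,0],[0,0,8],[0,0,0],[0,0,0]], twist=[0,0,0,0])

```text
t: 7.05
eef_pos: [610.6, -245.7, 76.4]
tcp_rot: [-0.0, 0.678, 0.735, -0.0]
force: [-0.1, -0.1, -2.2]
grip_width: 0.348
```

```bash
python3 -c "
from h import *
d=shot('wrist','w3');plan((610.8,-244.9,41,np.pi/2+.081))
P=np.nan_to_num(wcloud(d),nan=-999)
I=np.full(P.shape[:2]+(2,),np.nan);dd=P[...,:2]-RO;c,s=np.cos(RY),np.sin(RY)
X=c*dd[...,0]+s*dd[...,1];Y=-s*dd[...,0]+c*dd[...,1];Z=P[...,2]
for nm,m in (('bar',(abs(X)<100)&(abs(Y+155)<40)&(Z>58)&(Z<72)),('cheekR',(X>50)&(X<85)&(abs(Y+155)<35)&(Z>35)&(Z<44)),('cheekL',(X<-50)&(X>-85)&(abs(Y+155)<35)&(Z>35)&(Z<44))):
    print(nm,m.sum(),'x',np.percentile(X[m],[1,99]).round(1),'y',np.percentile(Y[m],[1,50,99]).round(1),'z',np.median(Z[m]).round(1))
"
```

```text
t 7.1 tcp [ 610.7 -245.8   76.7] psi 1.6514 tilt [ 0. -0. -1.] F [-0.   0.2 -1.8] grip 0.338
to [ 610.8 -244.9   41.     1.7] shift [ 0.8  0.1 35.7] twist -0.0
bar 3203 x [-86.5  88. ] y [-160.9 -143.8 -142.9] z 70.9
cheekR 597 x [55.8 79.7] y [-138.1 -133.4 -129.5] z 40.5
cheekL 596 x [-79.8 -55.8] y [-138.  -133.4 -129.6] z 40.6
```

Emit:
jog_arm(xyz=[[0.7,0,8],[0,0,10],[0,0,8],[0,0,5],[0,0,3.5],[0,0,0],[0,0,0]], twist=[0,0,0,0,0,0,0])

```text
t: 7.98
eef_pos: [611.1, -245.0, 42.5]
tcp_rot: [0.0, 0.678, 0.735, 0.0]
force: [-0.1, -0.4, -2.7]
grip_width: 0.339
```

```bash
python3 -c "
from h import *
plan((610.8,-244.9,41,np.pi/2+.081))"
```

```text
t 7.97 tcp [ 611.1 -245.    42.5] psi 1.6518 tilt [-0.  0. -1.] F [-0.1 -0.4 -2.7] grip 0.339
to [ 610.8 -244.9   41.     1.7] shift [ 0.1 -0.3  1.5] twist 0.0
```

Emit:
jog_arm(xyz=[[0,0,1.2],[0,0,0],[0,0,0]], twist=[0,0,0])

```text
t: 8.35
eef_pos: [610.9, -244.9, 41.1]
tcp_rot: [0.0, 0.678, 0.735, 0.0]
force: [0.2, 0.7, -1.8]
grip_width: 0.34
```

Emit:
jog_arm(xyz=[[0,0,0],[0,0,0],[0,0,0],[0,0,-15],[0,0,-30],[0,0,-40],[0,0,-30],[0,0,0]], twist=[0,0,0,0,0,0,0,0], claw=0.8)

```text
t: 9.35
eef_pos: [612.9, -246.1, 160.6]
tcp_rot: [0.004, 0.678, 0.735, 0.001]
force: [1.9, -0.3, -0.1]
grip_width: 0.8
```

Emit:
jog_arm(xyz=[[40,0,0],[50,0,0],[50,0,0],[50,0,0],[50,0,0],[50,0,0],[50,0,0],[0,0,0]], twist=[0,0,0,0,0,0,0,0])

```text
t: 10.35
eef_pos: [581.9, 97.3, 154.9]
tcp_rot: [-0.001, 0.676, 0.737, -0.0]
force: [0.5, -0.5, -0.8]
grip_width: 0.798
```

```bash
cat > jars.py <<'E'
from h import *
import sys
tag=sys.argv[1]
for n in ("top","scene"):
    d=shot(n,tag+n[0]);print(n)
    for st,c,Q,col,m in blobs(d,60,72,60,yr=(-300,440)):
        p=cast(d,c[0],c[1],66)[:2]
        if st[4]<500 and Q[:,2].std()<3: print(" px",np.round(c),st[4],"xy",p.round(1),"cloud",Q.mean(0).round(1),"rack",inrk(p).round(1),"purple" if col[1]<60 else "")
    for st,c,Q,col,m in blobs(d,50,90,8,yr=(-400,440)):
        if col[2]>1.4*col[0]: print(" knob?",np.round(c),st[4],Q.mean(0).round(1),inrk(Q.mean(0)).round(1))
E
python3 jars.py a; python3 -c "
from h import *
plan((*rk(-17.9,265.7),90))"
```

```text
top
 px [237. 142.] 112 xy [771.1 214.9] cloud [771.3 215.   65.3] rack [196.9 290.4] purple
 px [205. 166.] 226 xy [699.9 307. ] cloud [700.1 307.1  65.7] rack [133.5 387.9] purple
 px [233. 176.] 95 xy [671.1 227.9] cloud [671.1 227.9  66. ] rack [ 98.3 311.4] 
 px [254. 214.] 138 xy [562.2 167.4] cloud [562.3 167.4  65.6] rack [-15.1 259.8] 
 px [201. 217.] 240 xy [553.8 316. ] cloud [554.  316.2  65.3] rack [-11.5 408.7] 
 px [204. 261.] 255 xy [434.3 303.3] cloud [434.4 303.4  65.3] rack [-131.6  405.6] 
 knob? [402. 193.] 123 [ 609.7 -241.8   76.7] [  -0.9 -151.8]
 knob? [351. 264.] 85 [418.7 -95.4  56.5] [-179.4    9.6]
scene
 px [368. 161.] 192 xy [436.7 302.4] cloud [435.4 302.7  65.2] rack [-129.3  404.6] 
 px [383. 189.] 242 xy [556.5 314.2] cloud [555.2 314.6  65.1] rack [ -9.  406.6] 
 px [322. 193.] 250 xy [561.2 172.1] cloud [560.1 172.3  65.2] rack [-15.7 264.7] 
 px [348. 224.] 318 xy [672.1 214.4] cloud [671.1 214.6  65.1] rack [ 98.3 297.8] 
 px [395. 232.] 340 xy [702.1 305.6] cloud [701.1 305.9  65.2] rack [135.5 386.3] purple
 px [352. 258.] 406 xy [768.  206.1] cloud [767.  206.4  65.1] rack [193.1 281.8] purple
 knob? [211. 165.] 69 [421.1 -95.8  56.5] [-177.    9.]
 knob? [134. 212.] 237 [ 616.7 -242.4   72.2] [   6.1 -153. ]
t 10.45 tcp [582.8  94.1 155.2] psi 1.6532 tilt [-0.    -0.001 -1.   ] F [0.6 0.2 0.6] grip 0.805
to [559. 173.  90.] shift [ 80.5 -17.2  65.2] twist
```

View pics/as.png

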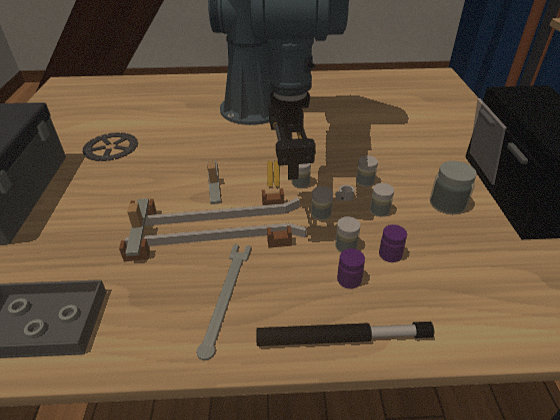

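View pics/at.png

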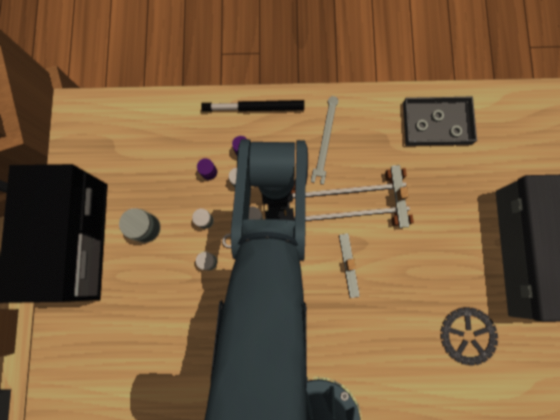

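The enlarged crop shows five pale-lidded jars. The two purple ones, at crop (171,165) and (74,222), are the decoys. The first jar to take is the pale one in front of the mouth, at crop (203,340) and top pixel (252,215). The far bar now lies in its cradles, with its knob at rack (-1,-152).

Emit:
jog_arm(xyz=[[20,-5,10],[30,-6,20],[30,-6,20],[0,0,10],[0,0,0],[0,0,0]], twist=[0,0,0,0,0,0])

```text
t: 11.2
eef_pos: [560.8, 171.4, 96.6]
tcp_rot: [0.0, 0.678, 0.735, 0.0]
force: [-0.7, 0.2, 0.1]
grip_width: 0.8
```

```bash
cat > wj.py <<'E'
from h import *
import sys
# usage: wj.py tag x y  -> wrist lid estimate near x,y
tag,x,y=sys.argv[1],float(sys.argv[2]),float(sys.argv[3])
d=shot("wrist",tag);P=np.nan_to_num(wcloud(d),nan=-999)
m=(np.hypot(P[...,0]-x,P[...,1]-y)<45)&(P[...,2]>61)&(P[...,2]<71)
Q=P[m]
if len(Q)>30:
    (cx,cy),r=cv2.minEnclosingCircle(Q[:,:2].astype(np.float32));print("lid n",m.sum(),"mean",Q.mean(0).round(1),"circ",round(cx,1),round(cy,1),"r",round(r,1),"x",np.percentile(Q[:,0],[1,99]).round(1),"y",np.percentile(Q[:,1],[1,99]).round(1))
else: print("few",len(Q))
E
python3 wj.py w4 559.5 172.8; python3 -c "
from h import *
plan((559.5,172.8,28,np.pi/2+.081))"
```

```text
lid n 5152 mean [558.3 174.1  66.6] circ 558.1 172.7 r 24.6 x [536.  580.7] y [150.5 196.2]
t 11.25 tcp [560.9 171.5  96.8] psi 1.6504 tilt [-0.     0.001 -1.   ] F [0.2 0.1 0.1] grip 0.796
to [559.5 172.8  28.    1.7] shift [ 1.4 -1.4 68.7] twist -0.001
```

View pics/w4.png

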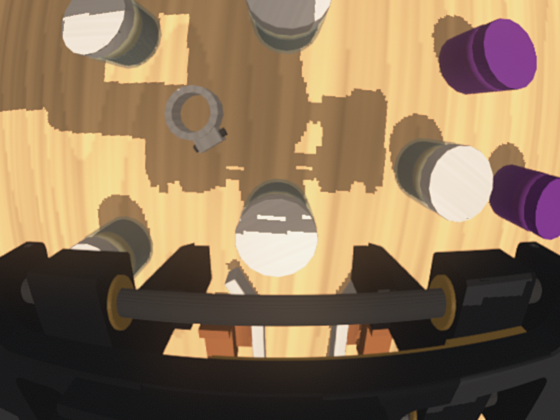

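Emit:
jog_arm(xyz=[[1.5,-2.3,8],[0,0,20],[0,0,20],[0,0,14],[0,0,6.5],[0,0,0]], twist=[0,0,0,0,0,0])

```text
t: 12.0
eef_pos: [557.2, 173.7, 26.8]
tcp_rot: [-0.0, 0.678, 0.735, -0.0]
force: [-0.4, -0.1, -0.0]
grip_width: 0.798
```

Emit:
jog_arm(xyz=[[0,0,0],[0,0,0],[0,0,0],[0,0,0],[0,0,0]], twist=[0,0,0,0,0], claw=0.45)

```text
t: 12.62
eef_pos: [558.0, 173.7, 28.2]
tcp_rot: [0.0, 0.678, 0.735, 0.0]
force: [-0.9, 0.4, 5.7]
grip_width: 0.563
```

```bash
python3 -c "
from h import *
plan((*rk(0,262),28,np.pi/2+.081),(*rk(0,230),28),(*rk(0,-114),28))"
```

```text
t 12.62 tcp [558.  173.7  28.2] psi 1.6518 tilt [ 0.     0.001 -1.   ] F [-0.9  0.4  5.7] grip 0.563
to [577.1 170.7  28.    1.7] shift [-4.5 18.8  0.2] twist 0.0
to [579.7 138.8  28. ] shift [-32.  -0.  -0.] twist 
to [ 607.5 -204.    28. ] shift [-344.   -0.   -0.] twist
```

Emit:
jog_arm(xyz=[[-1,6,0],[-2,8,0],[-1.5,4.8,0],[-10,0,0],[-15,0,0],[-7,0,0],[0,0,0],[0,0,0]], twist=[0,0,0,0,0,0,0,0])

```text
t: 13.62
eef_pos: [580.0, 138.6, 28.1]
tcp_rot: [0.001, 0.678, 0.735, 0.0]
force: [1.8, 0.6, 5.4]
grip_width: 0.558
```

```bash
python3 wj.py w5 579 139;  python3 -c "
from h import *
plan((*rk(0,150),28,np.pi/2+.081),(*rk(0,-114),28))"
```

```text
lid n 7863 mean [580.2 143.8  66.4] circ 579.8 148.7 r 41.5 x [541.9 617.9] y [115.4 161.6]
t 13.68 tcp [580.  138.6  28.1] psi 1.6517 tilt [-0.     0.002 -1.   ] F [0.3 0.6 6.2] grip 0.557
to [586.2  59.1  28.    1.7] shift [-79.7  -0.3   0.2] twist -0.0
to [ 607.5 -204.    28. ] shift [-2.64e+02  0.00e+00  1.00e-01] twist
```

View pics/w5.png

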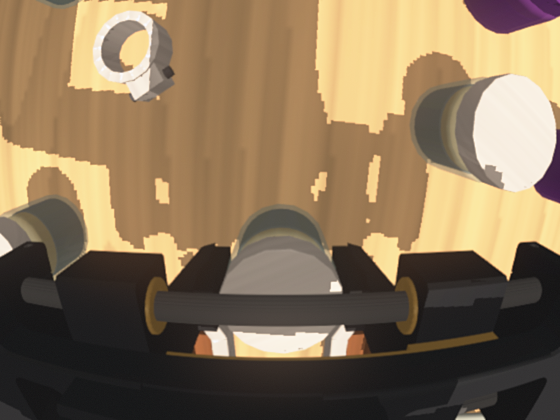

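Emit:
jog_arm(xyz=[[-10,0,0],[-20,0,0],[-20,0,0],[-20,0,0],[-20,0,0],[-20,0,0],[-20,0,0],[-20,0,0]], twist=[0,0,0,0,0,0,0,0])

```text
t: 14.68
eef_pos: [591.8, -10.1, 28.3]
tcp_rot: [-0.0, 0.678, 0.735, 0.001]
force: [-3.3, 16.1, 23.5]
grip_width: 0.558
```

Emit:
jog_arm(xyz=[[-20,0,0],[-25,0,0],[-25,0,0],[-25,0,0],[-25,0,0],[-25,0,0],[-15,0,0],[-8,0,0]], twist=[0,0,0,0,0,0,0,0])

```text
t: 15.68
eef_pos: [605.2, -177.6, 28.3]
tcp_rot: [-0.001, 0.678, 0.735, 0.001]
force: [-1.4, 9.3, 15.3]
grip_width: 0.561
```

```bash
python3 -c "
from h import *
plan((*rk(0,-114),28))"
```

```text
t 15.68 tcp [ 605.2 -177.6   28.3] psi 1.651 tilt [ 0.002  0.    -1.   ] F [-1.4  9.3 15.3] grip 0.561
to [ 607.5 -204.    28. ] shift [-26.6   0.2   0.2] twist
```

Emit:
jog_arm(xyz=[[-8,0,0],[-8,0,0],[-6,0,0],[-3,0,0],[0,0,0],[0,0,0]], twist=[0,0,0,0,0,0])

```text
t: 16.42
eef_pos: [607.4, -201.9, 28.4]
tcp_rot: [-0.0, 0.678, 0.735, 0.001]
force: [-1.1, 6.6, 10.6]
grip_width: 0.557
```

```bash
python3 -c "
from h import *
plan((*rk(0,-114),28))"
```

```text
t 16.43 tcp [ 607.4 -201.9   28.4] psi 1.6521 tilt [ 0.001  0.001 -1.   ] F [-1.1  6.6 10.6] grip 0.557
to [ 607.5 -204.    28. ] shift [-2.2 -0.1  0.3] twist
```

Emit:
jog_arm(xyz=[[0,0,0],[0,0,0],[0,0,0],[0,0,-15],[0,0,-30],[0,0,-30],[0,0,0],[0,0,0]], twist=[0,0,0,0,0,0,0,0], claw=0.75)

```text
t: 17.42
eef_pos: [606.6, -203.0, 102.2]
tcp_rot: [-0.0, 0.678, 0.735, -0.0]
force: [-0.8, 0.3, 0.1]
grip_width: 0.753
```

```bash
cat > look.py <<'E'
from h import *
import sys
d=shot("wrist",sys.argv[1]);P=np.nan_to_num(wcloud(d),nan=-999)
m=((P[...,2]>61)&(P[...,2]<70)&(P[...,0]>350)).astype(np.uint8)
k,l,st,c=cv2.connectedComponentsWithStats(m)
for i in range(1,k):
    if st[i,4]>300:
        Q=P[l==i];Q=Q[np.hypot(*(Q[:,:2]-np.median(Q[:,:2],0)).T)<32];(cx,cy),r=cv2.minEnclosingCircle(Q[:,:2].astype(np.float32))
        print("px",c[i].round(),st[i,4],"circ",round(cx,1),round(cy,1),"r",round(r,1),"z",Q[:,2].mean().round(1),"rack",inrk((cx,cy)).round(1),"bgr",d["frame"][l==i].mean(0).round())
E
python3 look.py w6;python3 jars.py b; python3 -c "
from h import *
plan((*rk(0,-60),120))"
```

```text
px [282. 232.] 4870 circ 607.8 -200.7 r 24.5 z 66.7 rack [   0.5 -110.7] bgr [182. 195. 203.]
top
 px [240. 144.] 224 xy [765.2 207.3] cloud [765.5 207.4  65.4] rack [190.5 283.2] purple
 px [205. 167.] 224 xy [699.6 306.7] cloud [699.7 306.8  65.7] rack [133.1 387.6] purple
 px [237. 176.] 226 xy [669.9 216.2] cloud [670.1 216.2  65.5] rack [ 96.2 299.8] 
 px [201. 217.] 241 xy [553.6 315.8] cloud [553.7 315.9  65.6] rack [-11.7 408.5] 
 px [204. 261.] 254 xy [434.3 303.4] cloud [434.4 303.6  65.3] rack [-131.6  405.8] 
 px [267. 261.] 244 xy [432.  133.9] cloud [432.  134.   65.3] rack [-147.6  237. ] 
scene
 px [368. 161.] 193 xy [436.7 302.4] cloud [435.4 302.7  65.2] rack [-129.3  404.6] 
 px [301. 162.] 190 xy [434.5 132.3] cloud [433.2 132.4  65.3] rack [-145.3  235.2] 
 px [383. 189.] 244 xy [556.8 314.4] cloud [555.5 314.8  65.1] rack [ -8.6 406.8] 
 px [156. 212.] 256 xy [ 612.6 -197.3] cloud [ 611.2 -197.7   65. ] rack [   5.6 -107.7] 
 px [348. 224.] 319 xy [672.4 214.5] cloud [671.3 214.8  65.1] rack [ 98.5 297.9] 
 px [395. 233.] 341 xy [702.3 305.5] cloud [701.4 305.8  65.3] rack [135.7 386.2] purple
 px [352. 257.] 396 xy [767.4 206.3] cloud [766.4 206.5  65.2] rack [192.5 282. ] purple
 knob? [211. 165.] 71 [421.2 -95.9  56.2] [-177.     8.8]
 knob? [134. 212.] 230 [ 616.6 -242.5   72.5] [   5.9 -153. ]
t 17.57 tcp [ 606.1 -202.6  101. ] psi 1.6518 tilt [ 0.001 -0.002 -1.   ] F [-0.8  0.3 -0.2] grip 0.75
to [ 603.2 -150.2  120. ] shift [ 52.5   1.3 -18.9] twist
```

View pics/w6.png

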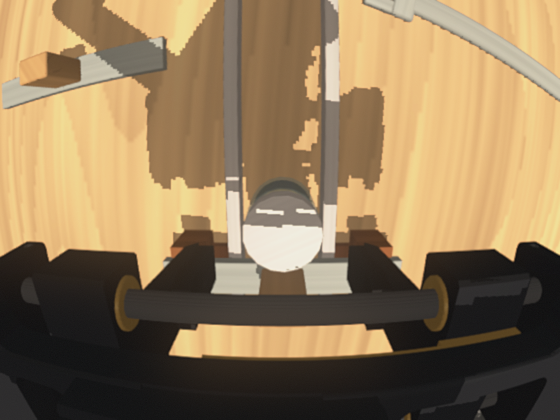

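View pics/bt.png

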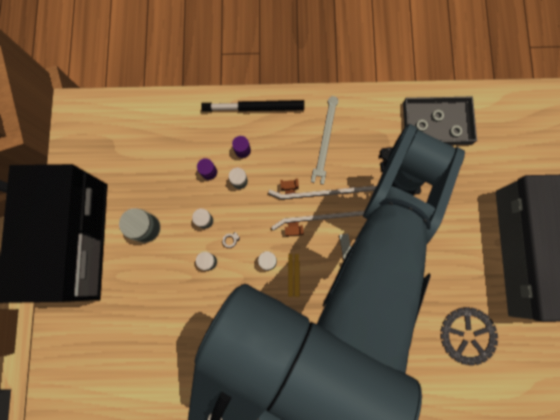

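```bash
python3 -c "
from h import *
plan((433.2,133.1,97))"
```

```text
t 17.57 tcp [ 606.1 -202.6  101. ] psi 1.6518 tilt [ 0.001 -0.002 -1.   ] F [-0.8  0.3 -0.2] grip 0.75
to [433.2 133.1  97. ] shift [ 348.6 -145.2    4.8] twist
```

Emit:
jog_arm(xyz=[[25,-11,0],[45,-19,0],[50,-21,0],[50,-21,0],[50,-21,0],[50,-21,0],[48,-19,0],[30.6,-12.2,0]], twist=[0,0,0,0,0,0,0,0])

```text
t: 18.58
eef_pos: [432.1, 134.3, 101.7]
tcp_rot: [-0.001, 0.677, 0.736, -0.001]
force: [0.7, -0.2, -0.5]
grip_width: 0.75
```

Emit:
jog_arm(xyz=[[0,0,4],[0,0,0],[0,0,0]], twist=[0,0,0], claw=0.8)

```text
t: 18.95
eef_pos: [434.6, 131.7, 98.3]
tcp_rot: [-0.0, 0.678, 0.735, -0.0]
force: [-0.1, 0.3, -0.2]
grip_width: 0.803
```

```bash
python3 look.py w7; python3 -c "
from h import *
plan((433,133.1,28,np.pi/2+.081))"
```

```text
px [489.   6.] 500 circ 557.7 300.8 r 19.1 z 65.9 rack [ -8.8 393.2] bgr [173. 191. 204.]
px [276. 236.] 5055 circ 431.9 132.9 r 24.4 z 66.6 rack [-147.8  236. ] bgr [174. 189. 199.]
t 19.0 tcp [434.6 131.7  98.4] psi 1.6501 tilt [-0. -0. -1.] F [ 0.4 -0.6 -1. ] grip 0.796
to [433.  133.1  28.    1.7] shift [ 1.5 -1.5 70.4] twist -0.002
```

Emit:
jog_arm(xyz=[[1.4,-2.3,10],[0,0,20],[0,0,20],[0,0,14],[0,0,6],[0,0,0]], twist=[0,0,0,0,0,0])

```text
t: 19.75
eef_pos: [431.5, 133.8, 28.2]
tcp_rot: [-0.0, 0.678, 0.735, -0.0]
force: [-0.5, -0.3, -0.2]
grip_width: 0.799
```

Emit:
jog_arm(xyz=[[0,0,0],[0,0,0],[0,0,0],[0,0,0],[0,0,0]], twist=[0,0,0,0,0], claw=0.45)

```text
t: 20.38
eef_pos: [431.9, 133.9, 29.0]
tcp_rot: [0.0, 0.678, 0.735, 0.0]
force: [-2.3, -0.1, 6.0]
grip_width: 0.561
```

```bash
python3 -c "
from h import *
plan((*rk(-60,265),28,np.pi/2+.081),(*rk(0,262),28),(*rk(0,-59),28))"
```

```text
t 20.38 tcp [431.9 133.9  29. ] psi 1.6519 tilt [-0.     0.001 -1.   ] F [-2.3 -0.1  6. ] grip 0.561
to [517.1 168.9  28.    1.7] shift [28.  87.7  1.1] twist 0.0
to [577.1 170.7  28. ] shift [-3. 60.  0.] twist 
to [ 603.1 -149.2   28. ] shift [-321.   -0.    0.] twist
```

Emit:
jog_arm(xyz=[[4,8,0],[6,16,0],[6,18,0],[6,18,0],[6,18,0],[-1,20,0],[-1,20,0],[-1,15,0]], twist=[0,0,0,0,0,0,0,0])

```text
t: 21.38
eef_pos: [560.9, 169.8, 29.0]
tcp_rot: [-0.002, 0.678, 0.735, -0.002]
force: [-13.5, -1.2, 17.6]
grip_width: 0.559
```

Emit:
jog_arm(xyz=[[0,10,0],[0,4.7,0],[0,0,0],[0,0,0]], twist=[0,0,0,0])

```text
t: 21.88
eef_pos: [575.9, 170.8, 29.0]
tcp_rot: [-0.001, 0.678, 0.735, -0.001]
force: [-6.1, -0.7, 8.4]
grip_width: 0.562
```

```bash
python3 look.py w8; python3 -c "
from h import *
plan((*rk(0,262),28,np.pi/2+.081),(*rk(0,-59),28))"
```

```text
px [13. 15.] 896 circ 445.1 287.6 r 13.1 z 65.5 rack [-122.1  389.2] bgr [137. 149. 160.]
px [547.  28.] 1526 circ 688.4 299.3 r 17.5 z 65.6 rack [121.4 381.1] bgr [126.  54. 117.]
px [504. 206.] 7460 circ 670.4 215.4 r 25.2 z 66.4 rack [ 96.6 299. ] bgr [186. 198. 208.]
px [281. 272.] 4830 circ 575.9 175.8 r 23.5 z 66.4 rack [ -0.7 267.2] bgr [129. 141. 154.]
px [197. 278.] 427 circ 542.9 174.3 r 9.0 z 65.5 rack [-33.8 268.3] bgr [35. 42. 54.]
px [365. 278.] 445 circ 609.5 179.7 r 9.0 z 65.7 rack [ 33.  268.3] bgr [35. 42. 52.]
px [281. 336.] 1914 circ 577.5 158.8 r 21.5 z 66.7 rack [ -0.6 250.1] bgr [198. 212. 222.]
t 21.93 tcp [575.9 170.8  29. ] psi 1.652 tilt [-0.    -0.002 -1.   ] F [-5.5 -0.   8.8] grip 0.558
to [577.1 170.7  28.    1.7] shift [-0.2  1.2  1. ] twist 0.0
to [ 603.1 -149.2   28. ] shift [-3.21e+02 -1.00e-01  0.00e+00] twist
```

View pics/w8.png

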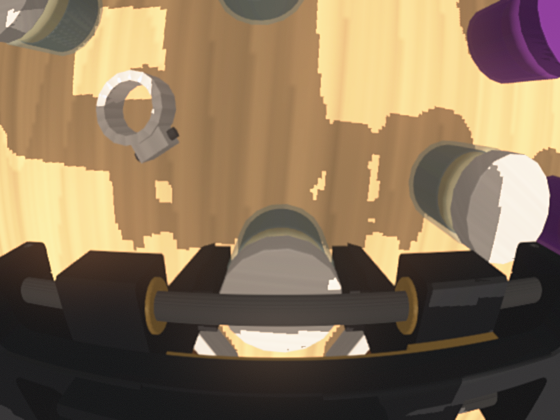

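Emit:
jog_arm(xyz=[[-10,1,0],[-20,0,0],[-24,0,0],[-24,0,0],[-24,0,0],[-24,0,0],[-24,0,0],[-24,0,0]], twist=[0,0,0,0,0,0,0,0])

```text
t: 22.92
eef_pos: [592.4, -3.0, 29.1]
tcp_rot: [0.0, 0.678, 0.735, 0.001]
force: [0.5, 4.1, 2.7]
grip_width: 0.56
```

Emit:
jog_arm(xyz=[[-24,0,0],[-24,0,0],[-24,0,0],[-24,0,0],[-20,0,0],[-15,0,0],[-8,0,0],[-4,0,0]], twist=[0,0,0,0,0,0,0,0])

```text
t: 23.92
eef_pos: [603.7, -145.0, 29.1]
tcp_rot: [-0.0, 0.678, 0.735, 0.001]
force: [-2.1, 12.8, 18.8]
grip_width: 0.559
```

```bash
python3 -c "
from h import *
plan((*rk(0,-59),28))"
```

```text
t 23.93 tcp [ 603.7 -145.    29.1] psi 1.6512 tilt [ 0.001  0.001 -1.   ] F [-2.1 12.8 18.8] grip 0.559
to [ 603.1 -149.2   28. ] shift [-4.1 -0.9  1.1] twist
```

Emit:
jog_arm(xyz=[[-2,0,0],[0,0,0],[0,0,0]], twist=[0,0,0])

```text
t: 24.3
eef_pos: [603.8, -146.7, 29.0]
tcp_rot: [-0.0, 0.678, 0.735, 0.0]
force: [-0.2, 6.3, 7.6]
grip_width: 0.564
```

Emit:
jog_arm(xyz=[[0,0,0],[0,0,0],[0,0,0],[0,0,-15],[0,0,-30],[0,0,-30],[0,0,0],[0,0,0]], twist=[0,0,0,0,0,0,0,0], claw=0.75)

```text
t: 25.3
eef_pos: [603.3, -147.1, 103.3]
tcp_rot: [-0.0, 0.678, 0.735, -0.0]
force: [0.2, -0.2, -0.4]
grip_width: 0.747
```

```bash
python3 look.py w9;python3 jars.py c; python3 -c "
from h import *
plan((670.8,215.3,97))"
```

```text
px [282. 234.] 4790 circ 604.4 -146.4 r 24.5 z 66.6 rack [  1.5 -56.3] bgr [181. 195. 204.]
px [280. 288.] 778 circ 607.1 -188.3 r 20.8 z 65.8 rack [  0.9 -98.3] bgr [170. 185. 195.]
px [280. 332.] 658 circ 608.6 -211.5 r 21.1 z 66.7 rack [   0.5 -121.6] bgr [201. 220. 233.]
px [281. 352.] 309 circ 611.0 -237.6 r 14.9 z 65.6 rack [   0.8 -147.7] bgr [ 55.  81. 105.]
top
 px [240. 144.] 220 xy [765.4 207.5] cloud [765.6 207.5  65.6] rack [190.7 283.4] purple
 px [205. 167.] 227 xy [699.6 306.8] cloud [699.7 306.8  65.7] rack [133.1 387.7] purple
 px [237. 176.] 225 xy [670.  216.3] cloud [670.1 216.3  65.6] rack [ 96.3 299.9] 
 px [201. 217.] 239 xy [554.1 316.3] cloud [554.2 316.4  65.7] rack [-11.1 408.9] 
 px [204. 261.] 249 xy [434.4 303.4] cloud [434.5 303.6  65.4] rack [-131.5  405.8] 
 knob? [401. 193.] 88 [ 611.8 -238.6   75.6] [   1.5 -148.8]
scene
 px [368. 161.] 192 xy [436.6 302.3] cloud [435.6 302.6  65.4] rack [-129.4  404.5] 
 px [383. 189.] 242 xy [556.6 314.2] cloud [555.5 314.5  65.3] rack [ -8.8 406.6] 
 px [181. 211.] 229 xy [ 609.7 -143.4] cloud [ 608.2 -143.7   64.9] rack [  7.  -53.7] 
 px [155. 212.] 287 xy [ 610.  -199.4] cloud [ 608.9 -199.7   65.2] rack [   2.9 -109.6] 
 px [348. 224.] 320 xy [672.4 214.7] cloud [671.2 215.   65.1] rack [ 98.5 298.1] 
 px [395. 233.] 340 xy [702.3 305.6] cloud [701.3 305.9  65.2] rack [135.7 386.3] purple
 px [352. 258.] 398 xy [767.7 206.3] cloud [766.7 206.5  65.1] rack [192.8 282. ] purple
 knob? [211. 165.] 65 [420.6 -96.   56.7] [-177.6    8.8]
 knob? [134. 212.] 232 [ 616.7 -242.6   72.3] [   6.1 -153.2]
t 25.45 tcp [ 602.8 -146.8  102.1] psi 1.6517 tilt [ 0.001 -0.002 -1.   ] F [ 0.3 -0.1 -0.2] grip 0.751
to [670.8 215.3  97. ] shift [355.4  97.1   5.3] twist
```

Emit:
jog_arm(xyz=[[27,7,0],[48,13,0],[50,14,0],[50,14,0],[50,14,0],[50,14,0],[50,13,0],[30.4,8.1,0]], twist=[0,0,0,0,0,0,0,0])

```text
t: 26.45
eef_pos: [670.9, 217.5, 102.1]
tcp_rot: [-0.001, 0.677, 0.736, -0.001]
force: [-0.1, -0.2, -0.7]
grip_width: 0.749
```

Emit:
jog_arm(xyz=[[0,0,4],[0,0,0],[0,0,0]], twist=[0,0,0], claw=0.8)

```text
t: 26.82
eef_pos: [671.4, 213.5, 99.0]
tcp_rot: [-0.0, 0.678, 0.735, -0.001]
force: [0.2, -0.1, -0.8]
grip_width: 0.795
```

```bash
python3 look.py w10; python3 -c "
from h import *
plan((670.5,215.4,28,np.pi/2+.081))"
```

```text
px [104.  63.] 4070 circ 554.1 315.9 r 25.1 z 66.5 rack [-11.2 408.6] bgr [207. 222. 233.]
px [344.  83.] 5712 circ 700.1 306.9 r 24.7 z 66.7 rack [133.6 387.8] bgr [140.  71. 135.]
px [278. 234.] 5035 circ 670.3 215.9 r 24.4 z 66.6 rack [ 96.5 299.5] bgr [185. 198. 209.]
px [422. 247.] 2498 circ 765.7 209.1 r 24.5 z 66.4 rack [191. 285.] bgr [135.  63. 128.]
t 26.88 tcp [671.7 213.5  99.3] psi 1.6502 tilt [-0.    -0.001 -1.   ] F [-0.6 -0.4 -0.4] grip 0.807
to [670.5 215.4  28.    1.7] shift [ 2.  -1.  71.3] twist -0.002
```

View pics/w10.png

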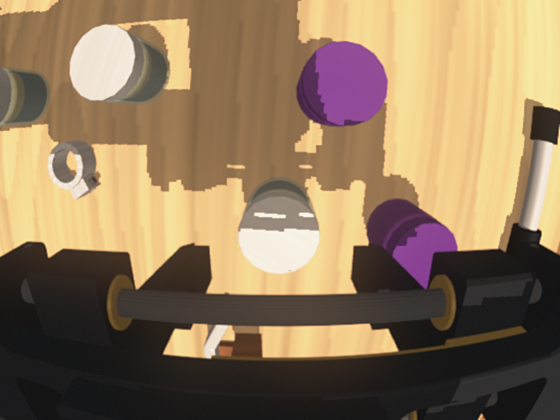

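Emit:
jog_arm(xyz=[[2.1,-1.2,11],[0,0,20],[0,0,20],[0,0,14],[0,0,6],[0,0,0]], twist=[-0.002,0,0,0,0,0])

```text
t: 27.62
eef_pos: [670.1, 216.9, 27.9]
tcp_rot: [-0.0, 0.677, 0.736, -0.0]
force: [-0.3, 0.4, 0.5]
grip_width: 0.803
```

Emit:
jog_arm(xyz=[[0,0,0],[0,0,0],[0,0,0],[0,0,0],[0,0,0]], twist=[0,0,0,0,0], claw=0.45)

```text
t: 28.25
eef_pos: [670.6, 217.0, 29.4]
tcp_rot: [0.0, 0.677, 0.736, 0.0]
force: [-1.6, -0.3, 5.1]
grip_width: 0.561
```

```bash
python3 -c "
from h import *
plan((*rk(0,264),28,np.pi/2+.081),(*rk(0,-5),28))"
```

```text
t 28.25 tcp [670.6 217.   29.4] psi 1.6539 tilt [ 0.     0.001 -1.   ] F [-1.6 -0.3  5.1] grip 0.561
to [576.9 172.7  28.    1.7] shift [-36.3 -97.    1.3] twist 0.002
to [598.7 -95.4  28. ] shift [-269.    -0.6   -0. ] twist
```

Emit:
jog_arm(xyz=[[-3,-8,0],[-6,-16,0],[-7,-19,0],[-7,-19,0],[-7,-19,0],[-4,-10,0],[-2.4,-6,0],[0,0,0]], twist=[0.002,0,0,0,0,0,0,0])

```text
t: 29.25
eef_pos: [577.0, 172.6, 29.3]
tcp_rot: [0.0, 0.678, 0.735, 0.0]
force: [0.3, -0.6, 8.1]
grip_width: 0.561
```

```bash
python3 look.py w11; python3 -c "
from h import *
plan((*rk(0,264),28,np.pi/2+.081),(*rk(0,-5),28))"
```

```text
px [12. 16.] 932 circ 445.9 288.9 r 13.2 z 65.5 rack [-121.2  390.4] bgr [143. 155. 166.]
px [546.  30.] 1802 circ 691.6 301.0 r 19.5 z 65.7 rack [124.6 382.5] bgr [130.  56. 121.]
px [281. 272.] 4803 circ 577.2 177.6 r 23.7 z 66.4 rack [  0.6 268.8] bgr [130. 142. 155.]
px [365. 277.] 439 circ 610.5 181.6 r 8.9 z 65.5 rack [ 34.1 270.1] bgr [35. 41. 52.]
px [197. 278.] 431 circ 543.9 176.2 r 8.9 z 65.7 rack [-32.7 270.2] bgr [35. 42. 54.]
px [281. 336.] 1885 circ 578.6 160.5 r 21.3 z 66.7 rack [  0.7 251.6] bgr [203. 216. 226.]
t 29.3 tcp [577.  172.6  29.3] psi 1.6517 tilt [-0.     0.001 -1.   ] F [0.5 0.1 8.8] grip 0.558
to [576.9 172.7  28.    1.7] shift [ 0.1 -0.1  1.3] twist -0.0
to [598.7 -95.4  28. ] shift [-2.69e+02  0.00e+00  1.00e-01] twist
```

Total slide is 268: 10+20+24×6=174, then 24+24+20+14+8+3=93.

Emit:
jog_arm(xyz=[[-10,0,0],[-20,0,0],[-24,0,0],[-24,0,0],[-24,0,0],[-24,0,0],[-24,0,0],[-24,0,0]], twist=[0,0,0,0,0,0,0,0])

```text
t: 30.3
eef_pos: [589.8, -0.3, 28.2]
tcp_rot: [-0.001, 0.678, 0.735, -0.0]
force: [0.8, 2.3, 1.5]
grip_width: 0.554
```

Emit:
jog_arm(xyz=[[-24,0,0],[-24,0,0],[-20,0,0],[-14,0,0],[-8,0,0],[-3,0,0],[0,0,0],[0,0,0]], twist=[0,0,0,0,0,0,0,0])

```text
t: 31.3
eef_pos: [598.0, -93.0, 28.4]
tcp_rot: [-0.0, 0.678, 0.735, -0.0]
force: [-1.1, 1.2, -0.3]
grip_width: 0.548
```

Emit:
jog_arm(xyz=[[0,0,0],[0,0,0],[0,0,0],[0,0,-15],[0,0,-30],[0,0,-30],[0,0,0],[0,0,0]], twist=[0,0,0,0,0,0,0,0], claw=0.75)

```text
t: 32.3
eef_pos: [597.9, -93.3, 103.3]
tcp_rot: [-0.0, 0.678, 0.735, -0.0]
force: [-0.4, -0.1, -1.0]
grip_width: 0.749
```

```bash
python3 look.py w12;python3 jars.py d; python3 -c "
from h import *
plan((555,315.4,98,np.pi/2+.081))"
```

```text
px [281. 222.] 2049 circ 598.5 -90.9 r 25.2 z 65.4 rack [ 0.2 -0.5] bgr [126. 150. 163.]
px [283. 287.] 807 circ 603.6 -134.0 r 20.9 z 65.8 rack [  1.8 -43.9] bgr [177. 191. 200.]
px [283. 332.] 634 circ 605.6 -157.7 r 20.8 z 66.7 rack [  1.8 -67.7] bgr [205. 223. 236.]
px [282. 351.] 627 circ 607.1 -188.2 r 20.7 z 65.6 rack [  0.9 -98.2] bgr [154. 169. 182.]
top
 px [240. 144.] 222 xy [765.6 207.3] cloud [765.7 207.4  65.6] rack [190.8 283.2] purple
 px [205. 167.] 229 xy [699.5 306.9] cloud [699.8 307.1  65.3] rack [133.1 387.8] purple
 px [201. 217.] 242 xy [553.8 316.1] cloud [553.9 316.2  65.6] rack [-11.4 408.8] 
 px [205. 261.] 255 xy [434.2 303. ] cloud [434.3 303.2  65.3] rack [-131.7  405.4] 
 knob? [403. 193.] 111 [ 608.7 -242.7   77.8] [  -1.9 -152.6]
scene
 px [368. 161.] 193 xy [436.8 302.1] cloud [435.4 302.5  65.1] rack [-129.2  404.3] 
 px [383. 189.] 242 xy [556.4 314.3] cloud [555.2 314.6  65.2] rack [ -9.  406.7] 
 px [180. 210.] 281 xy [ 606.8 -145.6] cloud [ 605.7 -145.8   65.1] rack [  4.  -55.7] 
 px [155. 212.] 286 xy [ 609.9 -199.4] cloud [ 608.5 -199.8   65. ] rack [   2.7 -109.5] 
 px [395. 232.] 341 xy [702.1 305.3] cloud [701.1 305.7  65.2] rack [135.5 386. ] purple
 px [352. 258.] 397 xy [767.6 206.2] cloud [766.7 206.4  65.2] rack [192.7 281.9] purple
 knob? [213. 165.] 32 [420.6 -90.6  56.1] [-177.1   14.2]
 knob? [134. 212.] 232 [ 616.7 -242.5   72.4] [   6.  -153.1]
t 32.45 tcp [597.3 -93.1 102.2] psi 1.6517 tilt [ 0.001 -0.002 -1.   ] F [-0.2 -1.1 -0.5] grip 0.751
to [555.  315.4  98.    1.7] shift [410.5  -9.1   4.6] twist -0.0
```

View pics/ds.png

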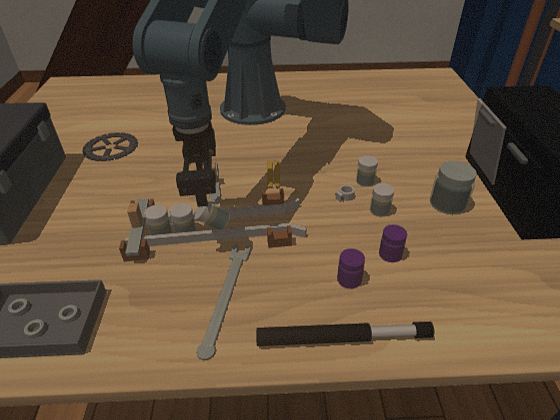

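The third jar appears to have tipped over at scene pixel (212,215), probably because the grip slackened. I'll inspect it.

```bash
python3 -c "
from h import *
f=cv2.imread('pics/ds.png')[170:280,110:320];cv2.imwrite('pics/dsz.png',cv2.resize(f,None,fx=3.8,fy=3.8,interpolation=cv2.INTER_CUBIC))"
```

```text
(no output)
```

View pics/dsz.png

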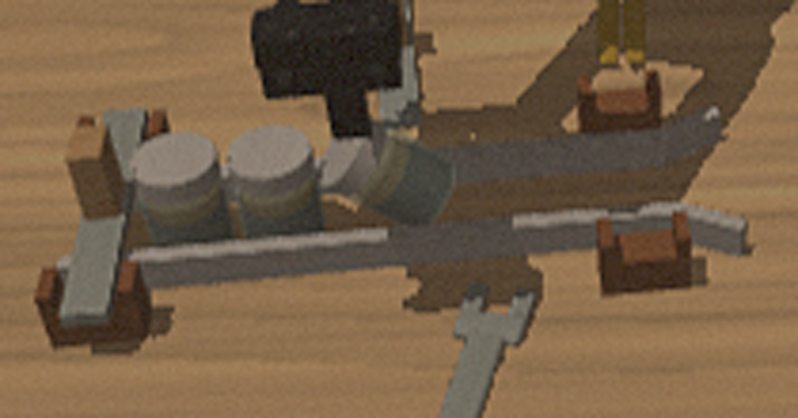

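View pics/w12.png

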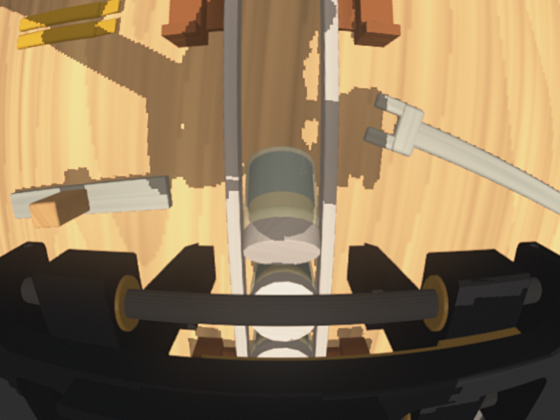

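```bash
python3 -c "
from h import *
for nm,f in (('w12',wcloud),('ds',cloud)):
    P=f(load(nm+'.npz'));d=P[...,:2]-RO;c,s=np.cos(RY),np.sin(RY)
    X=c*d[...,0]+s*d[...,1];Y=-s*d[...,0]+c*d[...,1];Z=P[...,2]
    print(nm)
    for y in range(-90,80,5):
        m=(abs(X)<6)&(abs(Y-y)<2.5)&(Z<80)
        if m.sum(): print(y,m.sum(),np.percentile(Z[m],[5,50,95]).round(1))
"
```

```text
w12
-90 107 [59.9 66.6 67.6]
-85 122 [58.6 62.8 66.8]
-80 41 [65.9 66.5 67.5]
-75 95 [66.  66.8 67.6]
-70 94 [65.8 66.7 67.7]
-40 117 [65.9 66.7 67.6]
-35 299 [47.3 64.1 67.3]
-30 166 [43.2 47.3 64.9]
-25 53 [48.4 50.8 52.7]
-20 70 [55.2 57.6 60.2]
-15 75 [60.9 63.1 65.7]
-10 82 [66.4 68.7 71.5]
-5 88 [71.9 74.1 76.6]
0 119 [77.1 78.9 79.9]
5 233 [74.  76.4 79.1]
10 242 [67.  71.8 74.4]
15 187 [65.7 67.2 68.6]
20 207 [61.3 63.9 66.2]
25 196 [57.1 59.2 61.9]
30 174 [52.8 55.2 57.3]
35 169 [48.5 51.  53. ]
40 171 [43.9 46.4 48.7]
45 154 [39.5 41.9 44.1]
50 175 [-0.3  1.4 39.5]
55 90 [-0.5  0.8  1.7]
60 106 [-0.5  0.8  1.8]
65 92 [-0.2  1.   1.9]
70 111 [-0.4  0.7  1.7]
75 95 [-0.4  0.6  1.7]
ds
-90 16 [44.5 63.6 66.3]
-85 32 [ 0.7 28.5 61. ]
-80 6 [41.6 64.6 66.3]
-75 7 [64.1 65.3 66.2]
-70 10 [64.5 65.6 66.3]
-65 6 [64.4 65.6 67. ]
-60 8 [64.7 65.7 66.2]
-55 11 [64.2 65.7 66.6]
-50 8 [64.8 65.9 67. ]
-45 6 [64.3 64.9 66. ]
-40 7 [64.3 64.9 66.8]
-35 17 [ 5.2 61.4 65.6]
-30 27 [ 0.4 28.2 54.5]
-25 13 [-1.  47.9 52.7]
-20 10 [ 0.  53.4 56.6]
-15 11 [-0.8  0.7 62. ]
-10 9 [-0.4 65.3 68.5]
-5 5 [-0.7  0.  56.9]
0 5 [-0.9  0.5  1.1]
5 12 [-0.8 72.1 76.2]
10 9 [26.6 70.4 72.1]
15 13 [61.6 65.5 68.2]
20 9 [61.7 62.7 63.8]
25 13 [55.2 58.1 60.3]
30 11 [50.7 53.8 56.4]
35 11 [21.7 49.6 51.5]
40 17 [-0.6 43.7 47.2]
45 14 [-1.3 40.7 41.9]
50 9 [-2.   0.4 38.2]
55 4 [-2.3 -0.7 -0.6]
60 4 [-3.2 -0.5  0.2]
65 4 [-1.1 -0.5  1.9]
70 6 [-1.5  0.6  1.2]
75 6 [-1.5  0.   1.2]
```

The wrist and scene clouds agree that jar 3 is tilted about 48° about the lane's x axis. Its lid leans on jar 2's side, with the lid's top edge at rack y=1, z=79. A small horizontal push at the lid should right it, so I'll turn the jaws along the lane. One finger will nudge the lid in +y while the other catches the jar.

Emit:
jog_arm(xyz=[[0,0,-10],[0,0,0],[0,0,0],[0,0,0],[0,0,0]], twist=[0,0.1745,0.1745,0.1745,0.1745], claw=0.37)

```text
t: 33.08
eef_pos: [598.3, -93.4, 113.8]
tcp_rot: [-0.0, 0.89, 0.456, -0.0]
force: [-0.0, 0.0, -0.5]
grip_width: 0.368
```

Emit:
jog_arm(xyz=[[0,0,0],[0,0,0],[0,0,0],[0,0,0],[0,0,0],[0,0,0],[0,0,0]], twist=[0.1745,0.1745,0.1745,0.1745,0.1745,0,0])

```text
t: 33.95
eef_pos: [598.2, -93.3, 113.6]
tcp_rot: [-0.0, 0.999, 0.042, -0.0]
force: [0.1, 0.3, 0.4]
grip_width: 0.371
```

```bash
cat > prof.py <<'E'
from h import *
import sys
nm,src=sys.argv[1],sys.argv[2]
d=shot(src,nm);P=(wcloud if src=="wrist" else cloud)(d);e=P[...,:2]-RO;c,s=np.cos(RY),np.sin(RY)
X=c*e[...,0]+s*e[...,1];Y=-s*e[...,0]+c*e[...,1];Z=P[...,2]
xm=float(sys.argv[3]) if len(sys.argv)>3 else 0
for y in range(-50,100,5):
    m=(abs(X-xm)<6)&(abs(Y-y)<2.5)&(Z<85)
    if m.sum()>3: print(y,m.sum(),np.percentile(Z[m],[5,50,95]).round(1))
E
python3 prof.py w13 wrist;python3 -c "
from h import *
plan((*rk(0.5,1.5),71,.081))"
```

```text
-50 133 [65.8 66.8 67.7]
-45 137 [65.6 66.7 67.7]
-40 131 [65.7 66.7 67.8]
-35 173 [47.6 66.5 67.7]
-30 146 [37.  46.7 63.1]
-25 111 [48.8 51.4 53.9]
-20 121 [54.2 57.  59.5]
-15 123 [60.1 62.7 65.1]
-10 142 [65.3 68.5 70.9]
-5 146 [71.3 74.1 76.5]
0 153 [76.7 79.1 80.4]
5 148 [74.7 76.8 79. ]
10 136 [67.1 72.  74.4]
15 136 [65.9 67.3 68.5]
20 126 [61.9 63.8 65.9]
25 111 [57.4 59.3 61.3]
30 115 [53.1 55.1 57.4]
35 103 [48.6 50.6 52.4]
40 94 [44.4 46.5 48.6]
45 89 [39.5 42.6 44.2]
50 27 [37.7 38.5 40. ]
55 22 [0.1 0.6 2. ]
60 80 [-0.4  0.6  1.7]
65 80 [-0.4  0.8  1.6]
70 80 [-0.3  0.7  1.9]
75 77 [-0.4  0.7  1.8]
80 76 [-0.3  0.8  1.8]
85 74 [-0.3  0.7  1.8]
90 74 [-0.1  0.7  1.7]
95 73 [-0.2  0.8  1.7]
t 34.0 tcp [598.2 -93.4 113.6] psi 0.084 tilt [-0. -0. -1.] F [ 0.1 -0.2  0.9] grip 0.374
to [ 5.987e+02 -8.890e+01  7.100e+01  1.000e-01] shift [ 0.9 -4.4 42.6] twist 0.003
```

View pics/w13.png

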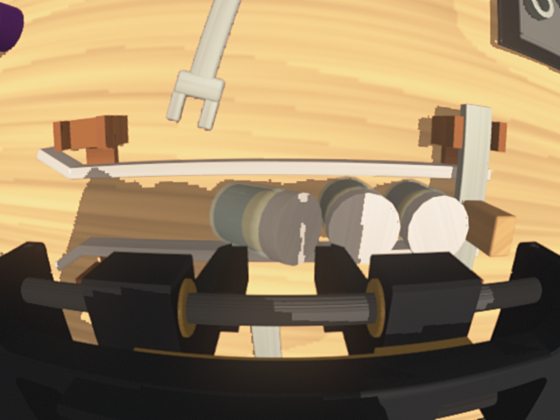

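Emit:
jog_arm(xyz=[[0.8,-4.6,0],[0,0,15],[0,0,15],[0,0,8],[0,0,4.5],[0,0,0],[0,0,0]], twist=[0.003,0,0,0,0,0,0])

```text
t: 34.88
eef_pos: [598.9, -88.8, 71.4]
tcp_rot: [0.0, 0.999, 0.039, 0.0]
force: [0.1, -0.6, -0.0]
grip_width: 0.373
```

```bash
python3 -c "
from h import *
shot('scene','s14');shot('wrist','w14')
plan((*rk(0.5,1.5),71,.081))
f=cv2.imread('pics/s14.png')[150:280,110:320];cv2.imwrite('pics/s14z.png',cv2.resize(f,None,fx=3.8,fy=3.8,interpolation=cv2.INTER_CUBIC))"
```

```text
t 34.98 tcp [599.  -88.8  71.6] psi 0.0783 tilt [ 0.001  0.    -1.   ] F [-0.   0.   0.8] grip 0.374
to [ 5.987e+02 -8.890e+01  7.100e+01  1.000e-01] shift [-0.3 -0.   0.6] twist -0.003
```

View pics/s14z.png

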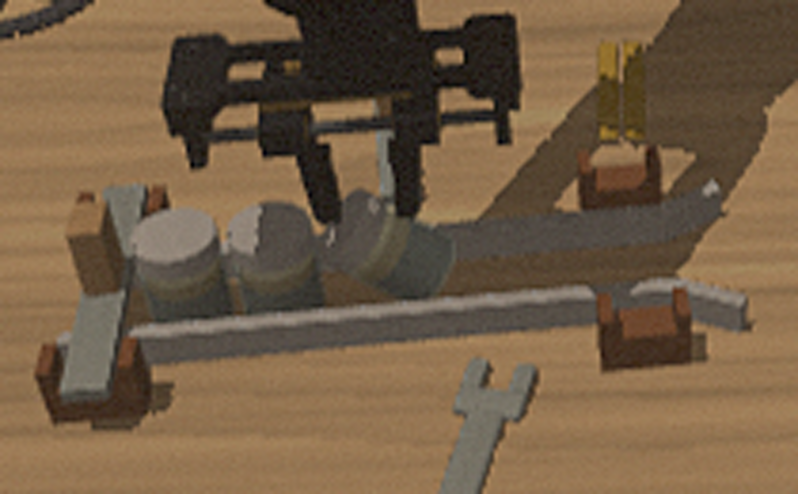

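View pics/w14.png

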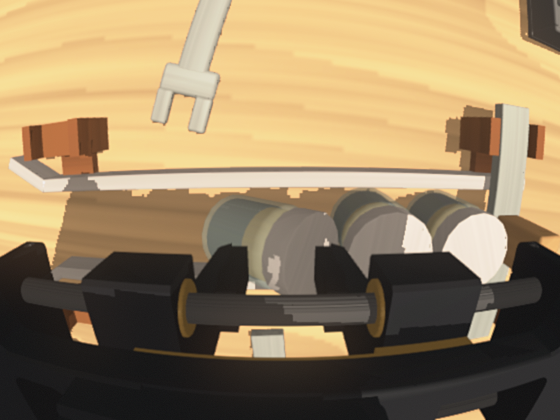

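The fingers straddle the tilted lid's upper edge, at about (350,205) in the crop. I'll ease toward +y, which is tool -y.

Emit:
jog_arm(xyz=[[0,-3,0],[0,-3,0],[0,-3,0],[0,-3,0],[0,-3,0],[0,-3,0],[0,0,0]], twist=[0,0,0,0,0,0,0])

```text
t: 35.85
eef_pos: [598.9, -71.3, 72.9]
tcp_rot: [0.001, 0.999, 0.039, 0.002]
force: [-0.2, -1.2, 8.3]
grip_width: 0.371
```

```bash
python3 prof.py w15 wrist 12;python3 -c "
from h import *
plan((*rk(0.5,1.5),71,.081))"
```

```text
-50 175 [65.8 66.8 67.8]
-45 183 [65.8 66.7 67.7]
-40 313 [22.3 66.2 67.5]
-35 878 [ 1.  43.6 66.8]
-30 150 [-0.3  0.9 42.2]
-25 117 [-0.4  0.9 51.5]
-20 211 [ 0.1 52.4 55.9]
-15 229 [ 0.1 57.1 60.4]
-10 247 [ 0.3 62.3 83.2]
-5 289 [ 0.5 67.8 83.7]
0 257 [ 0.6 72.2 83.9]
5 279 [ 1.  75.6 80.6]
10 302 [71.7 78.3 81. ]
15 332 [66.7 74.2 79.1]
20 291 [62.  66.4 73.2]
25 266 [57.5 62.8 66.7]
30 226 [50.6 56.7 61.3]
35 299 [44.3 52.3 82.7]
40 297 [39.3 47.4 84.2]
45 281 [32.4 41.3 83.3]
50 192 [ 0.2 33.5 80.5]
55 108 [-0.2  0.7 31.8]
60 116 [-0.3  0.9  1.8]
65 109 [-0.1  0.8  1.7]
70 108 [-0.2  0.8  1.5]
75 113 [-0.4  0.7  1.9]
80 112 [-0.2  0.6  1.7]
85 111 [-0.3  0.8  1.9]
90 105 [-0.3  0.7  1.6]
95 105 [-0.2  0.8  1.6]
t 35.9 tcp [598.8 -71.4  72.9] psi 0.0785 tilt [ 0.004  0.002 -1.   ] F [ 0.3 -2.8  8.5] grip 0.37
to [ 5.987e+02 -8.890e+01  7.100e+01  1.000e-01] shift [-1.5 17.4  1.9] twist -0.002
```

View pics/w15.png

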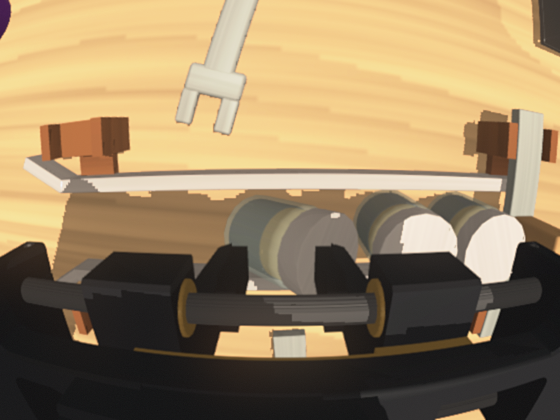

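Emit:
jog_arm(xyz=[[0,-2,-1],[0,-3,-1],[0,-3,0],[0,-3,0],[0,-3,0],[0,0,0]], twist=[0,0,0,0,0,0])

```text
t: 36.65
eef_pos: [597.5, -56.8, 74.7]
tcp_rot: [0.0, 0.999, 0.039, 0.002]
force: [-0.2, -0.4, 7.5]
grip_width: 0.371
```

```bash
python3 prof.py w16 wrist 12|awk '$1>-35&&$1<80';python3 -c "
from h import *
plan((*rk(0.5,1.5),71,.081))"
```

```text
-30 157 [-0.2  1.1 44.7]
-25 109 [-0.2  0.7  1.6]
-20 106 [-0.2  0.8  1.6]
-15 113 [-0.4  0.6 24.2]
-10 207 [-0.1 58.7 61.4]
-5 262 [ 0.  61.9 63.9]
0 243 [ 0.2 64.8 67. ]
5 215 [ 0.3 68.4 83.3]
10 243 [ 0.6 71.7 83.8]
15 240 [ 1.5 74.7 83.8]
20 251 [75.  76.9 78.7]
25 287 [72.7 78.6 80.5]
30 346 [61.5 72.3 79.1]
35 283 [56.2 62.9 70.2]
40 242 [46.4 55.2 62. ]
45 214 [36.8 46.3 52.8]
50 259 [26.2 38.7 83.2]
55 266 [ 0.4 29.7 83.4]
60 194 [-0.2  1.7 83.8]
65 123 [-0.1  0.7 71.7]
70 110 [0.1 0.9 1.9]
75 114 [-0.   0.7  1.8]
t 36.7 tcp [597.5 -56.8  74.7] psi 0.0786 tilt [ 0.003  0.001 -1.   ] F [-0.2  0.6  8.9] grip 0.371
to [ 5.987e+02 -8.890e+01  7.100e+01  1.000e-01] shift [-1.4 32.   3.7] twist -0.002
```

View pics/w16.png

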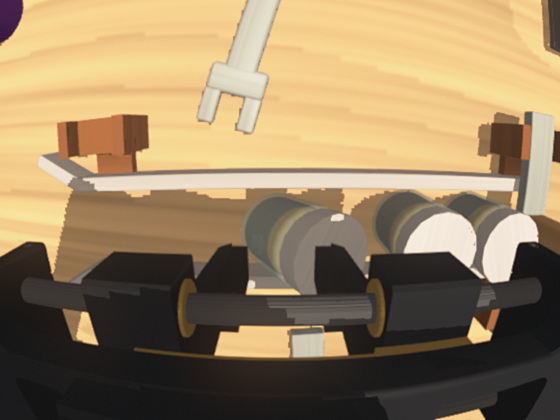

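Emit:
jog_arm(xyz=[[0,-3,-1],[0,-3,0],[0,-3,0],[0,-3,0],[0,-3,0],[0,0,0]], twist=[0,0,0,0,0,0])

```text
t: 37.45
eef_pos: [594.3, -41.5, 73.3]
tcp_rot: [-0.0, 0.999, 0.039, -0.001]
force: [0.3, -0.2, 0.5]
grip_width: 0.369
```

```bash
python3 prof.py w17 wrist 12|awk '$1>-35&&$1<90';python3 -c "
from h import *
plan((*rk(0.5,1.5),71,.081))"
```

```text
-30 160 [-0.4  1.3 43.1]
-25 105 [-0.3  0.7  1.8]
-20 108 [-0.2  0.6  1.8]
-15 107 [-0.6  0.7  1.7]
-10 110 [-0.5  0.7  1.8]
-5 113 [-0.4  0.7  1.9]
0 109 [-0.1  0.8  1.8]
5 120 [-0.4  0.7  1.9]
10 114 [-0.   0.8  1.7]
15 115 [-0.4  0.9  1.9]
20 153 [-0.3  1.6 83.5]
25 318 [ 1.4 51.7 83.3]
30 333 [48.8 70.1 83.4]
35 256 [68.7 69.7 77.9]
40 229 [68.4 69.3 70.1]
45 227 [67.8 68.7 69.7]
50 228 [67.3 68.4 69.3]
55 226 [66.8 67.9 68.9]
60 250 [ 1.7 67.3 68.3]
65 383 [ 0.4 66.6 81.3]
70 273 [-0.  66.2 83.8]
75 211 [-0.1  1.7 84.2]
80 133 [-0.3  0.9 82.6]
85 116 [-0.2  0.8  1.8]
t 37.5 tcp [594.3 -41.7  73.3] psi 0.0785 tilt [-0.001 -0.    -1.   ] F [ 0.4 -0.1  0.2] grip 0.373
to [ 5.987e+02 -8.890e+01  7.100e+01  1.000e-01] shift [ 0.6 47.4  2.3] twist -0.002
```

View pics/w17.png

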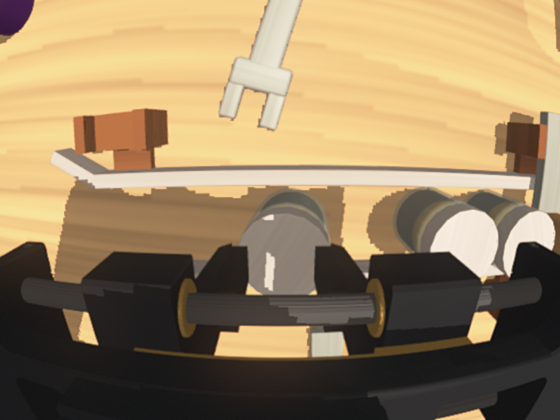

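It has come upright and appears to be rocking, so I'll wait and check again.

Emit:
jog_arm(xyz=[[0,0,0],[0,0,0],[0,0,0]], twist=[0,0,0])

```text
t: 37.88
eef_pos: [594.9, -42.0, 73.9]
tcp_rot: [-0.0, 0.999, 0.039, -0.0]
force: [0.3, -0.2, -0.3]
grip_width: 0.369
```

```bash
python3 prof.py w18 wrist 12|awk '$1>15&&$1<90';python3 -c "
from h import *
plan((*rk(0.5,1.5),71,.081))"
```

```text
20 202 [ 0.2 46.2 83.4]
25 358 [13.4 66.7 83.3]
30 303 [65.9 67.1 83.4]
35 225 [65.8 66.9 68.5]
40 225 [65.9 66.7 67.8]
45 221 [65.9 66.8 67.8]
50 222 [65.8 66.8 67.7]
55 226 [65.6 66.7 67.7]
60 348 [ 6.1 65.6 67.5]
65 259 [ 0.1 45.  82.5]
70 200 [-0.2  1.6 83.7]
75 206 [-0.2  1.4 84.4]
80 128 [-0.3  0.9 80.3]
85 116 [-0.3  0.7  1.8]
t 37.92 tcp [594.9 -41.9  74. ] psi 0.0782 tilt [-0. -0. -1.] F [-0.7 -1.7  0.2] grip 0.37
to [ 5.987e+02 -8.890e+01  7.100e+01  1.000e-01] shift [ 0.1 47.1  3. ] twist -0.003
```

The jar now stands upright at rack y≈43 with its lid flat at 66.8. I'll raise the arm, turn back and grip it across the lane.

Emit:
jog_arm(xyz=[[0,0,-15],[0,0,-20],[0,0,0],[0,0,0],[0,0,0],[0,0,0]], twist=[0,0,-0.1745,-0.1745,-0.1745,-0.1745])

```text
t: 38.67
eef_pos: [595.8, -42.0, 111.1]
tcp_rot: [0.001, 0.925, 0.381, 0.001]
force: [-0.0, 0.6, -0.1]
grip_width: 0.37
```

Emit:
jog_arm(xyz=[[0,0,0],[0,0,0],[0,0,0],[0,0,0],[0,0,0],[0,0,0],[0,0,0]], twist=[-0.1745,-0.1745,-0.1745,-0.1745,-0.1745,0,0], claw=0.8)

```text
t: 39.55
eef_pos: [595.4, -42.0, 110.0]
tcp_rot: [0.001, 0.68, 0.733, 0.0]
force: [-0.7, -0.3, 0.4]
grip_width: 0.801
```

```bash
python3 look.py w19;python3 -c "
from h import *
plan((*rk(0,43),28,np.pi/2+.081))"
```

```text
px [278. 241.] 4396 circ 594.3 -48.2 r 24.5 z 66.6 rack [-0.6 42.4] bgr [200. 214. 223.]
px [281. 347.] 1155 circ 604.0 -140.3 r 23.3 z 66.0 rack [  1.6 -50.2] bgr [172. 189. 202.]
t 39.6 tcp [595.3 -41.9 109.8] psi 1.6461 tilt [-0.     0.001 -1.   ] F [ 0.2 -0.3 -0.3] grip 0.798
to [594.8 -47.5  28.    1.7] shift [-5.5 -0.9 81.8] twist -0.006
```

View pics/w19.png

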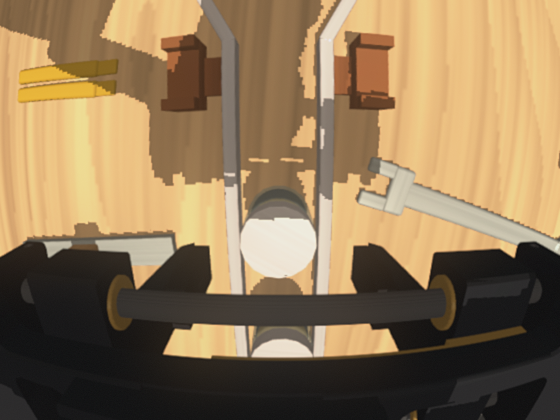

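Emit:
jog_arm(xyz=[[-5.8,-1,14],[0,0,20],[0,0,20],[0,0,15],[0,0,9],[0,0,3.5],[0,0,0]], twist=[-0.006,0,0,0,0,0,0])

```text
t: 40.48
eef_pos: [594.6, -47.7, 27.6]
tcp_rot: [0.0, 0.677, 0.736, 0.0]
force: [-0.7, 0.2, -0.1]
grip_width: 0.795
```

Emit:
jog_arm(xyz=[[0,0,0],[0,0,0],[0,0,0],[0,0,0],[0,0,0]], twist=[0,0,0,0,0], claw=0.45)

```text
t: 41.1
eef_pos: [594.6, -47.8, 28.1]
tcp_rot: [0.0, 0.677, 0.736, 0.0]
force: [-2.4, 0.3, 5.8]
grip_width: 0.56
```

```bash
python3 -c "
from h import *
plan((*rk(0,-3),28,np.pi/2+.081))"
```

```text
t 41.1 tcp [594.6 -47.8  28.1] psi 1.6549 tilt [-0.  0. -1.] F [-2.4  0.3  5.8] grip 0.56
to [598.5 -93.4  28.    1.7] shift [-45.8   0.1   0.1] twist 0.003
```

Emit:
jog_arm(xyz=[[-6,0,0],[-10,0,0],[-12,0,0],[-10,0,0],[-6,0,0],[-2,0,0],[0,0,0],[0,0,0]], twist=[0.003,0,0,0,0,0,0,0])

```text
t: 42.1
eef_pos: [598.7, -92.9, 28.1]
tcp_rot: [0.0, 0.678, 0.735, 0.001]
force: [-1.1, 4.1, 5.4]
grip_width: 0.557
```

Emit:
jog_arm(xyz=[[0,0,0],[0,0,0],[0,0,0],[0,0,-15],[0,0,-30],[0,0,-30],[0,0,0],[0,0,0]], twist=[0,0,0,0,0,0,0,0], claw=0.75)

```text
t: 43.1
eef_pos: [597.8, -93.5, 102.3]
tcp_rot: [-0.0, 0.678, 0.735, -0.0]
force: [0.3, 0.4, -0.1]
grip_width: 0.749
```

```bash
python3 look.py w20;python3 jars.py e; python3 -c "
from h import *
plan((555,315.4,98,np.pi/2+.081))"
```

```text
px [282. 234.] 4858 circ 599.5 -92.5 r 24.5 z 66.6 rack [ 1.  -2.2] bgr [183. 197. 206.]
px [284. 288.] 777 circ 603.5 -133.9 r 20.7 z 65.8 rack [  1.6 -43.8] bgr [174. 188. 197.]
px [283. 332.] 687 circ 605.4 -157.4 r 21.4 z 66.7 rack [  1.7 -67.3] bgr [202. 220. 233.]
px [282. 352.] 589 circ 606.6 -187.8 r 20.3 z 65.4 rack [  0.4 -97.8] bgr [149. 164. 177.]
top
 px [240. 144.] 221 xy [765.4 207.5] cloud [765.6 207.6  65.5] rack [190.7 283.4] purple
 px [205. 166.] 223 xy [699.9 307.1] cloud [700.  307.2  65.5] rack [133.4 387.9] purple
 px [201. 217.] 242 xy [553.9 316. ] cloud [554.  316.1  65.5] rack [-11.4 408.6] 
 px [204. 261.] 253 xy [434.3 303.5] cloud [434.4 303.6  65.3] rack [-131.6  405.8] 
 knob? [403. 193.] 109 [ 608.8 -242.6   78.9] [  -1.8 -152.6]
scene
 px [368. 161.] 195 xy [436.8 302. ] cloud [435.4 302.3  65.1] rack [-129.2  404.1] 
 px [383. 189.] 248 xy [557.1 314.3] cloud [555.8 314.7  65.1] rack [ -8.3 406.7] 
 px [206. 209.] 224 xy [605.5 -90.2] cloud [604.  -90.5  64.8] rack [ 7.2 -0.4] 
 px [180. 210.] 283 xy [ 607.  -145.5] cloud [ 605.7 -145.8   65.1] rack [  4.2 -55.6] 
 px [155. 212.] 287 xy [ 610.1 -199.3] cloud [ 609.1 -199.7   65.2] rack [   3.  -109.5] 
 px [395. 232.] 339 xy [702.  305.7] cloud [701.1 306.   65.2] rack [135.4 386.4] purple
 px [352. 258.] 397 xy [767.7 206.2] cloud [766.7 206.4  65. ] rack [192.9 281.9] purple
 knob? [213. 165.] 33 [420.9 -90.5  55.9] [-176.8   14.3]
 knob? [134. 212.] 237 [ 616.6 -242.5   72. ] [   6.  -153.1]
t 43.25 tcp [597.2 -93.2 101.2] psi 1.6518 tilt [ 0.001 -0.002 -1.   ] F [0.5 0.5 0.4] grip 0.746
to [555.  315.4  98.    1.7] shift [410.7  -9.    3.6] twist -0.0
```

View pics/es.png

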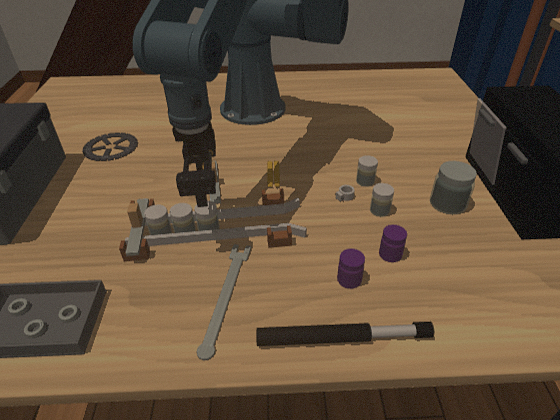

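Emit:
jog_arm(xyz=[[25,-1,0],[48,-1,0],[56,-1,0],[56,-1,0],[56,-1,0],[56,-1,0],[56,-1,0],[40,-1,0]], twist=[0,0,0,0,0,0,0,0])

```text
t: 44.25
eef_pos: [557.1, 299.7, 101.3]
tcp_rot: [-0.001, 0.677, 0.736, -0.001]
force: [0.8, -0.5, -0.7]
grip_width: 0.749
```

Emit:
jog_arm(xyz=[[16,-1,2],[0,0,0],[0,0,0],[0,0,0]], twist=[0,0,0,0], claw=0.8)

```text
t: 44.75
eef_pos: [556.6, 311.9, 100.5]
tcp_rot: [0.0, 0.679, 0.735, -0.0]
force: [0.0, 0.1, -0.4]
grip_width: 0.802
```

```bash
python3 look.py w21; python3 -c "
from h import *
plan((554.5,315.6,28,np.pi/2+.081))"
```

```text
px [267.   6.] 422 circ 537.9 452.9 r 25.4 z 65.6 rack [-16.3 546.4] bgr [66. 75. 75.]
px [276. 230.] 4983 circ 553.9 315.8 r 24.5 z 66.7 rack [-11.4 408.5] bgr [177. 191. 201.]
px [ 98. 226.] 2751 circ 434.4 303.5 r 24.9 z 66.4 rack [-131.5  405.8] bgr [187. 204. 217.]
px [484. 238.] 1183 circ 699.8 311.4 r 24.4 z 66.2 rack [133.7 392.3] bgr [125.  57. 118.]
t 44.8 tcp [556.6 312.  100.6] psi 1.65 tilt [-0.  0. -1.] F [-0.5 -0.5 -0.7] grip 0.802
to [554.5 315.6  28.    1.7] shift [ 3.7 -1.8 72.6] twist -0.002
```

View pics/w21.png

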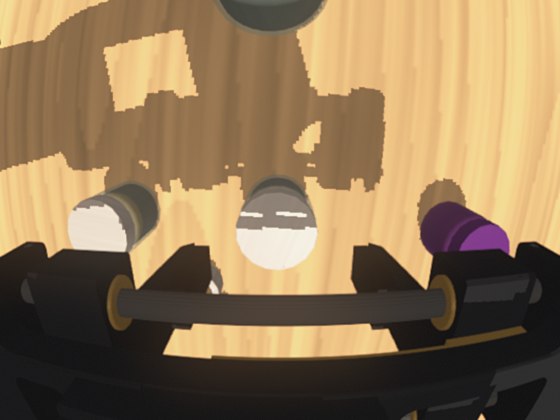

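Emit:
jog_arm(xyz=[[3.8,-2.3,12],[0,0,20],[0,0,20],[0,0,14],[0,0,6.5],[0,0,0]], twist=[-0.002,0,0,0,0,0])

```text
t: 45.55
eef_pos: [553.2, 316.9, 27.4]
tcp_rot: [-0.0, 0.677, 0.736, -0.0]
force: [-0.6, 0.9, 0.2]
grip_width: 0.802
```

Emit:
jog_arm(xyz=[[0,0,0],[0,0,0],[0,0,0],[0,0,0],[0,0,0]], twist=[0,0,0,0,0], claw=0.45)

```text
t: 46.18
eef_pos: [553.9, 317.2, 28.8]
tcp_rot: [0.0, 0.677, 0.736, 0.0]
force: [-1.7, -0.8, 6.2]
grip_width: 0.561
```

```bash
python3 -c "
from h import *
plan((*rk(0,360),28,np.pi/2+.081),(*rk(0,49.5),28))"
```

```text
t 46.17 tcp [553.9 317.2  28.8] psi 1.6538 tilt [ 0.     0.001 -1.   ] F [-1.7 -0.8  6.2] grip 0.561
to [569.2 268.4  28.    1.7] shift [-49.8  11.2   0.8] twist 0.002
to [594.3 -41.1  28. ] shift [-3.105e+02 -6.000e-01 -1.000e-01] twist
```

Emit:
jog_arm(xyz=[[-6,2,0],[-12,3,0],[-16,3,0],[-16,3,0],[-18,0,0],[-18,0,0],[-18,0,0],[-18,0,0]], twist=[0.002,0,0,0,0,0,0,0])

```text
t: 47.18
eef_pos: [575.2, 196.0, 28.9]
tcp_rot: [0.0, 0.678, 0.735, 0.001]
force: [0.0, 6.8, 7.4]
grip_width: 0.561
```

Emit:
jog_arm(xyz=[[-14,0,0],[-8,0,0],[-3,0,0],[0,0,0],[0,0,0]], twist=[0,0,0,0,0])

```text
t: 47.8
eef_pos: [577.2, 171.1, 28.7]
tcp_rot: [0.001, 0.678, 0.735, 0.001]
force: [-0.1, 4.5, 6.7]
grip_width: 0.556
```

```bash
python3 look.py w22; python3 -c "
from h import *
plan((*rk(0,230),28,np.pi/2+.081),(*rk(0,49.5),28))"
```

```text
px [11. 14.] 801 circ 445.9 288.2 r 12.7 z 65.6 rack [-121.2  389.7] bgr [140. 152. 164.]
px [546.  28.] 1670 circ 690.3 300.1 r 18.2 z 65.7 rack [123.3 381.8] bgr [130.  56. 121.]
px [281. 272.] 4867 circ 577.2 176.1 r 23.4 z 66.8 rack [  0.6 267.3] bgr [129. 141. 154.]
px [197. 278.] 441 circ 544.2 175.0 r 9.0 z 65.7 rack [-32.5 268.9] bgr [35. 42. 54.]
px [365. 278.] 433 circ 610.5 180.1 r 9.0 z 65.7 rack [ 34.  268.6] bgr [35. 42. 52.]
px [281. 336.] 1928 circ 578.7 159.1 r 21.4 z 66.7 rack [  0.6 250.3] bgr [197. 210. 220.]
t 47.85 tcp [577.2 171.2  28.7] psi 1.6515 tilt [ 0.     0.002 -1.   ] F [-0.3  3.6  6. ] grip 0.562
to [579.7 138.8  28.    1.7] shift [-32.4  -0.1   0.7] twist -0.0
to [594.3 -41.1  28. ] shift [-1.805e+02  1.000e-01 -1.000e-01] twist
```

View pics/w22.png

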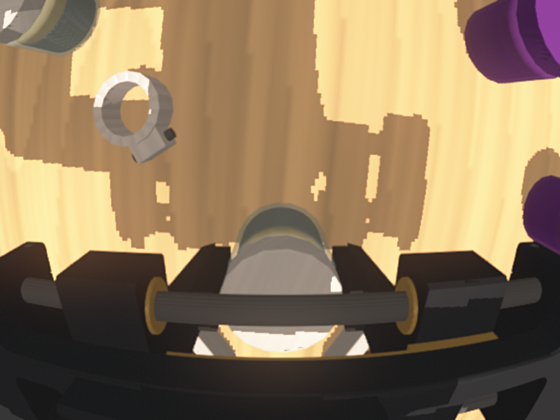

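Slide 213 more at a gentler pace: 8+14+18×6=130, then 18+18+18+14+8+5=81.

Emit:
jog_arm(xyz=[[-8,0,0],[-14,0,0],[-18,0,0],[-18,0,0],[-18,0,0],[-18,0,0],[-18,0,0],[-18,0,0]], twist=[0,0,0,0,0,0,0,0])

```text
t: 48.85
eef_pos: [587.3, 41.7, 28.9]
tcp_rot: [0.0, 0.678, 0.735, 0.001]
force: [-0.4, 7.6, 10.4]
grip_width: 0.557
```

Emit:
jog_arm(xyz=[[-18,0,0],[-18,0,0],[-18,0,0],[-14,0,0],[-8,0,0],[-4,0,0],[0,0,0],[0,0,0]], twist=[0,0,0,0,0,0,0,0])

```text
t: 49.85
eef_pos: [593.6, -38.1, 28.7]
tcp_rot: [0.0, 0.678, 0.735, 0.001]
force: [0.6, 4.7, 8.3]
grip_width: 0.556
```

```bash
python3 look.py w23; python3 -c "
from h import *
plan((*rk(0,49.5),28))"
```

```text
px [281. 272.] 4890 circ 593.7 -33.6 r 23.5 z 66.7 rack [ 0. 57.] bgr [128. 140. 153.]
px [197. 278.] 431 circ 560.5 -34.4 r 9.0 z 65.7 rack [-33.1  58.8] bgr [36. 44. 55.]
px [366. 278.] 441 circ 626.8 -29.0 r 9.0 z 65.7 rack [33.4 58.9] bgr [36. 42. 53.]
px [281. 336.] 1926 circ 595.0 -50.0 r 21.3 z 66.7 rack [-0.1 40.6] bgr [196. 209. 219.]
t 49.9 tcp [593.6 -38.   28.7] psi 1.6516 tilt [ 0.     0.001 -1.   ] F [0.3 5.5 7.3] grip 0.564
to [594.3 -41.1  28. ] shift [-3.1  0.4  0.7] twist
```

View pics/w23.png

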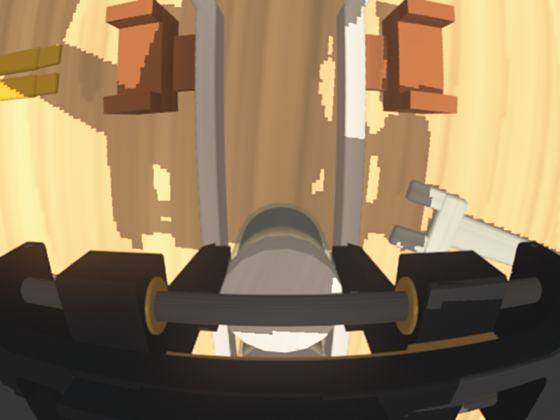

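Emit:
jog_arm(xyz=[[-2,0,0],[0,0,0],[0,0,0]], twist=[0,0,0])

```text
t: 50.28
eef_pos: [593.7, -39.4, 28.9]
tcp_rot: [-0.0, 0.678, 0.735, 0.001]
force: [-0.4, 7.5, 9.9]
grip_width: 0.56
```

Emit:
jog_arm(xyz=[[0,0,0],[0,0,0],[0,0,0],[0,0,-15],[0,0,-30],[0,0,-30],[0,0,0],[0,0,0]], twist=[0,0,0,0,0,0,0,0], claw=0.75)

```text
t: 51.28
eef_pos: [593.1, -39.9, 102.8]
tcp_rot: [-0.0, 0.678, 0.735, -0.0]
force: [-0.8, -0.5, 0.2]
grip_width: 0.745
```

```bash
python3 look.py w24;python3 jars.py f; python3 -c "
from h import *
plan((434.4,303.4,98,np.pi/2+.081))"
```

```text
px [282. 234.] 4832 circ 594.3 -38.8 r 24.6 z 66.6 rack [ 0.2 51.8] bgr [185. 199. 207.]
px [283. 287.] 821 circ 598.6 -81.1 r 21.1 z 65.8 rack [1.  9.2] bgr [178. 192. 201.]
px [283. 332.] 638 circ 600.4 -104.2 r 21.1 z 66.7 rack [  1.  -13.9] bgr [205. 223. 236.]
px [283. 351.] 654 circ 603.5 -134.8 r 21.1 z 65.6 rack [  1.5 -44.7] bgr [157. 172. 185.]
top
 px [240. 144.] 222 xy [765.1 207.3] cloud [765.2 207.4  65.6] rack [190.3 283.3] purple
 px [205. 166.] 221 xy [700.1 306.9] cloud [700.3 307.1  65.4] rack [133.6 387.8] purple
 px [386. 195.] 232 xy [ 607.4 -199. ] cloud [ 607.6 -199.3   64.9] rack [   0.3 -109. ] 
 px [351. 201.] 87 xy [ 593.1 -102.1] cloud [ 593.3 -102.2   65.1] rack [ -6.2 -11.2] 
 px [204. 261.] 254 xy [434.2 303.4] cloud [434.3 303.5  65.2] rack [-131.7  405.7] 
 knob? [402. 193.] 126 [ 609.9 -241.6   76.1] [  -0.7 -151.7]
scene
 px [368. 161.] 196 xy [437.2 302.3] cloud [435.7 302.7  65.1] rack [-128.8  404.4] 
 px [230. 207.] 215 xy [601.  -37.4] cloud [599.7 -37.5  65. ] rack [ 7.  52.6] 
 px [205. 208.] 284 xy [601.9 -91.9] cloud [600.7 -92.2  65.1] rack [ 3.4 -1.8] 
 px [180. 210.] 280 xy [ 606.7 -145.4] cloud [ 605.6 -145.7   65.2] rack [  3.9 -55.5] 
 px [155. 212.] 286 xy [ 609.9 -199.3] cloud [ 608.8 -199.7   65.2] rack [   2.7 -109.5] 
 px [395. 233.] 340 xy [702.2 305.5] cloud [701.3 305.8  65.3] rack [135.6 386.2] purple
 px [352. 258.] 399 xy [767.7 206.2] cloud [766.7 206.4  65.1] rack [192.8 281.9] purple
 knob? [209. 165.] 32 [ 419.5 -100.7   57.3] [-179.1    4.2]
 knob? [134. 212.] 236 [ 616.7 -242.5   72. ] [   6.  -153.1]
t 51.42 tcp [592.5 -39.7 101.7] psi 1.6518 tilt [ 0.001 -0.002 -1.   ] F [-0.4  0.5 -0.2] grip 0.747
to [434.4 303.4  98.    1.7] shift [ 354.8 -129.9    4.3] twist -0.0
```

View pics/fs.png

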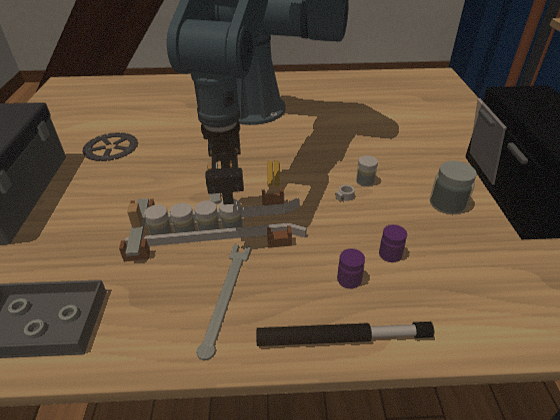

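Emit:
jog_arm(xyz=[[24,-9,0],[44,-16,0],[50,-19,0],[52,-19,0],[52,-19,0],[52,-19,0],[50,-18,0],[30.8,-11.5,2]], twist=[0,0,0,0,0,0,0,0])

```text
t: 52.42
eef_pos: [431.7, 305.7, 100.6]
tcp_rot: [-0.0, 0.677, 0.736, -0.0]
force: [-0.1, -0.3, -0.9]
grip_width: 0.753
```

Emit:
jog_arm(xyz=[[0,0,0],[0,0,0],[0,0,0]], twist=[0,0,0], claw=0.8)

```text
t: 52.8
eef_pos: [435.0, 302.3, 100.9]
tcp_rot: [0.0, 0.678, 0.735, -0.0]
force: [-0.9, -0.7, 0.6]
grip_width: 0.801
```

```bash
python3 look.py w25; python3 -c "
from h import *
plan((434.4,303.5,28,np.pi/2+.081))"
```

```text
px [444.  18.] 440 circ 529.0 453.0 r 24.8 z 65.6 rack [-25.1 547.2] bgr [65. 76. 79.]
px [278. 235.] 4915 circ 433.8 303.2 r 24.5 z 66.6 rack [-132.1  405.6] bgr [175. 189. 199.]
t 52.85 tcp [435.1 302.2 101. ] psi 1.6502 tilt [-0. -0. -1.] F [ 0.3 -0.7 -0.2] grip 0.805
to [434.4 303.5  28.    1.7] shift [ 1.3 -0.6 73. ] twist -0.002
```

View pics/w25.png

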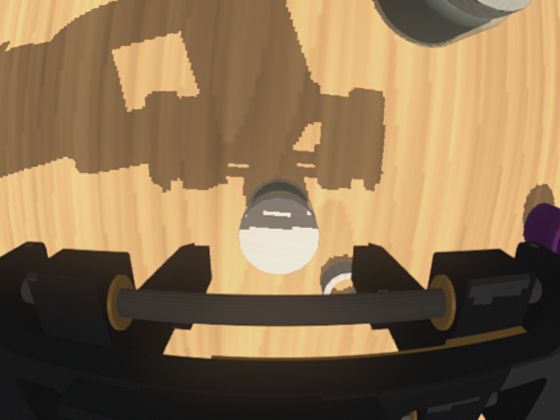

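Emit:
jog_arm(xyz=[[1.2,-1,12],[0,0,20],[0,0,20],[0,0,14],[0,0,6.5],[0,0,0]], twist=[-0.002,0,0,0,0,0])

```text
t: 53.6
eef_pos: [433.5, 304.1, 28.1]
tcp_rot: [-0.0, 0.677, 0.736, -0.0]
force: [-0.1, -0.4, -0.4]
grip_width: 0.802
```

Emit:
jog_arm(xyz=[[0,0,0],[0,0,0],[0,0,0],[0,0,0],[0,0,0]], twist=[0,0,0,0,0], claw=0.45)

```text
t: 54.22
eef_pos: [433.9, 304.5, 29.1]
tcp_rot: [0.0, 0.677, 0.736, 0.0]
force: [-1.7, -0.9, 4.9]
grip_width: 0.563
```

```bash
python3 -c "
from h import *
plan((*rk(0,395),28,np.pi/2+.081),(*rk(0,103),28))"
```

```text
t 54.23 tcp [433.9 304.5  29.1] psi 1.6539 tilt [ 0.     0.001 -1.   ] F [-1.7 -0.9  4.9] grip 0.563
to [566.3 303.3  28.    1.7] shift [-12.1 131.9   1.2] twist 0.002
to [590.   12.3  28. ] shift [-2.92e+02 -6.00e-01 -1.00e-01] twist
```

Emit:
jog_arm(xyz=[[-1,8,0],[-1,16,0],[-1.5,20,0],[-1.5,20,0],[-1.5,20,0],[-1.5,20,0],[-2,16,0],[-2,8,0]], twist=[0.002,0,0,0,0,0,0,0])

```text
t: 55.22
eef_pos: [561.5, 303.2, 29.2]
tcp_rot: [-0.001, 0.678, 0.735, -0.001]
force: [-11.0, 1.5, 12.5]
grip_width: 0.56
```

Emit:
jog_arm(xyz=[[0,3.4,0],[-8,0,0],[-16,0,0],[-20,0,0],[-20,0,0],[-20,0,0],[-20,0,0],[-14,0,0]], twist=[0,0,0,0,0,0,0,0])

```text
t: 56.22
eef_pos: [575.8, 184.4, 29.2]
tcp_rot: [0.0, 0.678, 0.735, 0.001]
force: [-1.8, 7.7, 12.0]
grip_width: 0.561
```

Emit:
jog_arm(xyz=[[-8,0,0],[-3,0,0],[0,0,0],[0,0,0]], twist=[0,0,0,0])

```text
t: 56.72
eef_pos: [576.6, 173.7, 29.1]
tcp_rot: [0.0, 0.678, 0.735, 0.001]
force: [-0.6, 3.2, 5.2]
grip_width: 0.557
```

```bash
python3 look.py w26; python3 -c "
from h import *
plan((*rk(0,262),28,np.pi/2+.081),(*rk(0,103),28))"
```

```text
px [546.  31.] 1817 circ 691.2 301.5 r 19.9 z 65.8 rack [124.3 383.1] bgr [130.  56. 121.]
px [281. 272.] 4917 circ 577.1 177.3 r 23.4 z 66.6 rack [  0.5 268.5] bgr [129. 141. 153.]
px [197. 278.] 430 circ 543.6 177.4 r 9.0 z 65.6 rack [-32.9 271.3] bgr [35. 43. 55.]
px [365. 278.] 442 circ 610.0 182.7 r 8.9 z 65.7 rack [ 33.7 271.2] bgr [35. 42. 53.]
px [281. 336.] 1860 circ 578.1 162.3 r 21.1 z 66.7 rack [  0.3 253.5] bgr [200. 213. 222.]
t 56.77 tcp [576.6 173.8  29.1] psi 1.6512 tilt [ 0.     0.001 -1.   ] F [0.8 4.1 5.5] grip 0.562
to [577.1 170.7  28.    1.7] shift [-3.1  0.2  1.1] twist -0.001
to [590.   12.3  28. ] shift [-1.59e+02  1.00e-01 -0.00e+00] twist
```

View pics/w26.png

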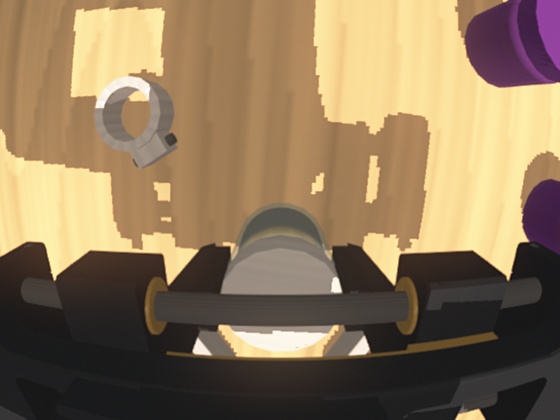

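Emit:
jog_arm(xyz=[[-8,0,0],[-14,0,0],[-18,0,0],[-18,0,0],[-18,0,0],[-18,0,0],[-18,0,0],[-18,0,0]], twist=[0,0,0,0,0,0,0,0])

```text
t: 57.78
eef_pos: [586.8, 44.4, 29.2]
tcp_rot: [-0.0, 0.678, 0.735, 0.001]
force: [0.8, 2.4, 0.9]
grip_width: 0.562
```

Emit:
jog_arm(xyz=[[-14,0,0],[-9,0,0],[-5,0,0],[-2,0,0],[-1,0,0],[0,0,0],[0,0,0]], twist=[0,0,0,0,0,0,0])

```text
t: 58.65
eef_pos: [589.0, 14.0, 29.1]
tcp_rot: [-0.0, 0.678, 0.735, 0.0]
force: [-1.2, 6.3, 8.2]
grip_width: 0.559
```

```bash
python3 -c "
from h import *
plan((*rk(0,103),28))"
```

```text
t 58.65 tcp [589.   14.   29.1] psi 1.6514 tilt [ 0.001  0.    -1.   ] F [-1.2  6.3  8.2] grip 0.559
to [590.   12.3  28. ] shift [-1.8  0.8  1.1] twist
```

Emit:
jog_arm(xyz=[[-1,0,0],[0,0,0]], twist=[0,0])

```text
t: 58.9
eef_pos: [589.1, 13.1, 29.2]
tcp_rot: [-0.0, 0.678, 0.735, 0.001]
force: [-0.7, 6.7, 9.2]
grip_width: 0.558
```

Emit:
jog_arm(xyz=[[0,0,0],[0,0,0],[0,0,0],[0,0,-15],[0,0,-30],[0,0,-30],[0,0,0],[0,0,0]], twist=[0,0,0,0,0,0,0,0], claw=0.72)

```text
t: 59.9
eef_pos: [588.8, 12.9, 103.3]
tcp_rot: [-0.0, 0.678, 0.735, -0.0]
force: [-0.7, 0.0, 0.1]
grip_width: 0.713
```

```bash
python3 look.py w27;python3 jars.py g; python3 -c "
from h import *
plan((419.2,-96,120,np.pi/2+.138))
for st,c,Q,col,m in blobs(load('gs.npz'),5,16,60,yr=(-200,40)):
    if col[0]>70: print(st,cv2.minAreaRect(Q[:,:2].astype(np.float32)))"
```

```text
px [541.  12.] 971 circ 766.2 202.6 r 23.9 z 66.2 rack [191.1 278.5] bgr [127.  56. 119.]
px [281. 234.] 4798 circ 589.9 13.4 r 24.6 z 66.6 rack [  0.  104.2] bgr [191. 204. 213.]
px [282. 287.] 939 circ 593.5 -28.4 r 21.9 z 65.9 rack [ 0.2 62.2] bgr [185. 198. 209.]
px [282. 342.] 1292 circ 597.6 -66.8 r 26.5 z 66.1 rack [ 1.2 23.6] bgr [185. 200. 212.]
top
 px [240. 144.] 221 xy [765.1 207.3] cloud [765.3 207.4  65.4] rack [190.3 283.2] purple
 px [205. 166.] 224 xy [700.  307.1] cloud [700.1 307.2  65.7] rack [133.5 388. ] purple
 px [386. 195.] 233 xy [ 607.4 -199.2] cloud [ 607.7 -199.5   64.9] rack [   0.3 -109.2] 
 px [367. 197.] 238 xy [ 603.8 -145.2] cloud [ 604.  -145.4   65.2] rack [  1.  -55.1] 
 px [350. 199.] 141 xy [597.8 -99.8] cloud [597.9 -99.9  65.5] rack [-1.3 -9.4] 
 px [329. 202.] 90 xy [591.2 -40.6] cloud [591.5 -40.7  65. ] rack [-3.  50.3] 
 knob? [402. 193.] 122 [ 609.8 -241.7   76.6] [  -0.8 -151.7]
 knob? [351. 264.] 84 [418.9 -95.4  57.2] [-179.3    9.5]
scene
 px [253. 205.] 219 xy [596.4  13.5] cloud [595.   13.4  64.9] rack [  6.5 103.7] 
 px [230. 205
[... 344 characters left out ...]
39 xy [701.9 305.4] cloud [700.9 305.8  65.2] rack [135.3 386.2] purple
 px [352. 258.] 401 xy [767.7 206. ] cloud [766.7 206.2  65. ] rack [192.9 281.7] purple
 knob? [211. 165.] 70 [421.6 -96.2  56.3] [-176.6    8.6]
 knob? [134. 212.] 236 [ 616.5 -242.5   72.2] [   5.9 -153.1]
t 60.05 tcp [588.2  13.  102.2] psi 1.6518 tilt [ 0.001 -0.002 -1.   ] F [-0.1 -0.1  0.1] grip 0.718
to [419.2 -96.  120.    1.7] shift [ -95.  -177.3  -17.4] twist -0.057
[209 161  12  41 247] ((420.1554870605469, -96.17727661132812), (178.1580810546875, 25.914125442504883), 7.742136478424072)
[213 244  38  70 702] ((750.3832397460938, -33.31343460083008), (39.43922424316406, 185.99844360351562), 77.28680419921875)
```

View pics/gs.png

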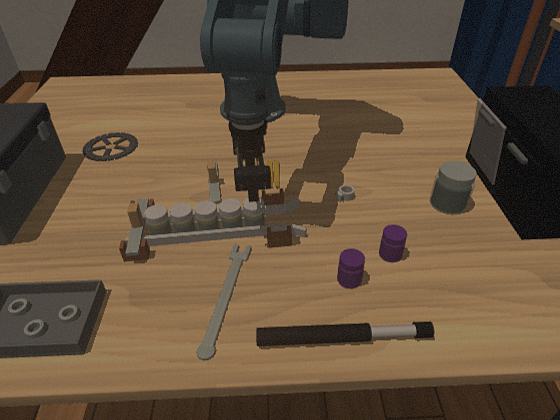

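Emit:
jog_arm(xyz=[[0,0,-8],[-12,-24,-8],[-22,-41,0],[-24,-44,0],[-24,-44,0],[-13,-24,0],[0,0,0],[0,0,0]], twist=[0,0,0,0,0,0,-0.057,0], claw=0.8)

```text
t: 61.05
eef_pos: [420.4, -96.4, 119.8]
tcp_rot: [0.0, 0.657, 0.754, 0.0]
force: [0.6, 0.9, -0.6]
grip_width: 0.799
```

```bash
python3 -c "
from h import *
d=shot('wrist','w28');
P=np.nan_to_num(wcloud(d),nan=-999)
near=(abs(P[...,0]-419)<110)&(abs(P[...,1]+96)<60)
for lo,hi in ((5,16),(52,64)):
    m=near&(P[...,2]>lo)&(P[...,2]<hi);Q=P[m];print(lo,m.sum(),np.median(Q[:,2]) if m.sum() else '')
    if m.sum()>20: print(cv2.minAreaRect(Q[:,:2].astype(np.float32)),np.argwhere(m).mean(0)[::-1])
plan((419,-96.2,15,np.pi/2+.138))
"
```

```text
5 5685 10.659848507358532
((418.2877197265625, -96.9786148071289), (180.39578247070312, 27.23140525817871), 7.954700469970703) [279.13368514 205.68935796]
52 1290 58.52688593375096
((418.5284729003906, -96.76447296142578), (29.748170852661133, 20.169918060302734), 7.159759521484375) [277.20387597 223.42403101]
t 61.1 tcp [420.6 -96.3 119.8] psi 1.7075 tilt [-0.  0. -1.] F [0.8 0.  0.5] grip 0.799
to [419.  -96.2  15.    1.7] shift [  0.3  -1.6 104.8] twist -0.001
```

View pics/w28.png

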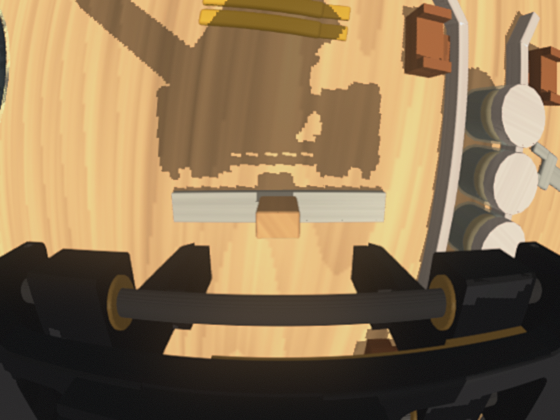

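Emit:
jog_arm(xyz=[[-0.3,-2,15],[0,0,22],[0,0,22],[0,0,22],[0,0,15],[0,0,8.5],[0,0,0],[0,0,0]], twist=[0,0,0,0,0,0,0,0])

```text
t: 62.1
eef_pos: [418.9, -96.9, 15.5]
tcp_rot: [0.001, 0.657, 0.754, 0.0]
force: [0.4, 0.3, 0.1]
grip_width: 0.801
```

Emit:
jog_arm(xyz=[[0,0,0],[0,0,0],[0,0,0],[0,0,0],[0,0,0],[0,0,0],[0,0,0]], twist=[0,0,0,0,0,0,0], claw=0.1)

```text
t: 62.98
eef_pos: [418.4, -96.7, 15.1]
tcp_rot: [-0.0, 0.657, 0.754, -0.0]
force: [-0.4, 1.1, 1.4]
grip_width: 0.341
```

Emit:
jog_arm(xyz=[[0,0,-10],[0,0,-20],[0,0,-22],[0,0,-22],[0,0,-8],[0,0,0]], twist=[0,0,0,0,0.057,0])

```text
t: 63.72
eef_pos: [418.9, -96.9, 97.9]
tcp_rot: [0.001, 0.678, 0.735, 0.0]
force: [0.1, -0.4, -2.3]
grip_width: 0.338
```

```bash
python3 -c "
from h import *
plan((*rk(0,155),97,np.pi/2+.081),(*rk(0,155),41))
"
```

```text
t 63.73 tcp [418.9 -96.9  97.9] psi 1.6523 tilt [-0.001  0.002 -1.   ] F [ 0.1 -0.4 -2.3] grip 0.338
to [585.8  64.1  97.    1.7] shift [146.9 179.4   1.1] twist 0.0
to [585.8  64.1  41. ] shift [ 0.1 -0.1 56. ] twist
```

Emit:
jog_arm(xyz=[[20,0,0],[35,0,0],[40,10,0],[35,20,0],[15,35,0],[1.5,40,0],[0,35,0],[0,25,0]], twist=[0,0,0,0,0,0,0,0])

```text
t: 64.72
eef_pos: [571.8, 63.0, 96.1]
tcp_rot: [-0.0, 0.677, 0.736, -0.0]
force: [-0.3, -0.2, -2.7]
grip_width: 0.336
```

Emit:
jog_arm(xyz=[[0,14,4],[0,0,8],[0,0,8],[0,0,0],[0,0,0],[0,0,0]], twist=[0,0,0,0,0,0])

```text
t: 65.47
eef_pos: [585.1, 63.8, 77.5]
tcp_rot: [0.0, 0.678, 0.735, 0.0]
force: [0.3, 0.5, -1.6]
grip_width: 0.336
```

```bash
python3 -c "
from h import *
d=shot('wrist','w29');plan((*rk(0,155),41,np.pi/2+.081))
P=np.nan_to_num(wcloud(d),nan=-999)
dd=P[...,:2]-RO;c,s=np.cos(RY),np.sin(RY)
X=c*dd[...,0]+s*dd[...,1];Y=-s*dd[...,0]+c*dd[...,1];Z=P[...,2]
for nm,m in (('bar',(abs(X)<100)&(abs(Y-155)<40)&(Z>60)&(Z<78)),('cheekR',(X>50)&(X<85)&(abs(Y-155)<35)&(Z>35)&(Z<44)),('cheekL',(X<-50)&(X>-85)&(abs(Y-155)<35)&(Z>35)&(Z<44))):
    if m.sum(): print(nm,m.sum(),'x',np.percentile(X[m],[1,99]).round(1),'y',np.percentile(Y[m],[1,50,99]).round(1),'z',np.median(Z[m]).round(1))
"
```

```text
t 65.53 tcp [585.2  63.8  77.5] psi 1.6518 tilt [-0.     0.001 -1.   ] F [-0.6 -0.5 -2.2] grip 0.339
to [585.8  64.1  41.    1.7] shift [ 0.3  0.6 36.5] twist 0.0
bar 7353 x [-87.3  87.3] y [149.2 164.6 167.9] z 72.8
cheekR 579 x [55.6 79.3] y [172.3 176.8 180.5] z 40.5
cheekL 569 x [-80. -56.] y [172.3 176.7 180.4] z 40.6
```

View pics/w29.png

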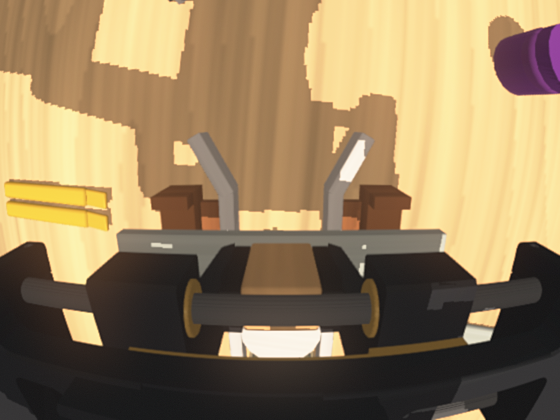

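Emit:
jog_arm(xyz=[[0,0.5,8],[0,0,10],[0,0,8],[0,0,5],[0,0,3.5],[0,0,1],[0,0,0]], twist=[0,0,0,0,0,0,0])

```text
t: 66.4
eef_pos: [585.6, 63.8, 41.7]
tcp_rot: [0.0, 0.678, 0.735, 0.0]
force: [0.2, -0.6, -0.9]
grip_width: 0.341
```

```bash
python3 -c "
from h import *
plan((*rk(0,155),41,np.pi/2+.081))"
```

```text
t 66.4 tcp [585.6  63.8  41.7] psi 1.6518 tilt [-0.  0. -1.] F [ 0.2 -0.6 -0.9] grip 0.341
to [585.8  64.1  41.    1.7] shift [0.2 0.1 0.7] twist 0.0
```

Emit:
jog_arm(xyz=[[0,0,0.5],[0,0,0]], twist=[0,0])

```text
t: 66.65
eef_pos: [585.6, 63.9, 41.2]
tcp_rot: [0.0, 0.678, 0.735, 0.0]
force: [-0.4, -0.2, -1.9]
grip_width: 0.335
```

Emit:
jog_arm(xyz=[[0,0,0],[0,0,0],[0,0,0],[0,0,-15],[0,0,-30],[0,0,-40],[0,0,-40],[0,0,0]], twist=[0,0,0,0,0,0,0,0], claw=0.6)

```text
t: 67.65
eef_pos: [588.3, 63.7, 171.3]
tcp_rot: [0.003, 0.678, 0.735, 0.003]
force: [0.2, 0.3, -0.3]
grip_width: 0.604
```

Emit:
jog_arm(xyz=[[10,-20,-20],[10,-30,-10],[10,-40,0],[10,-40,0],[10,-40,0],[10,-20,0],[0,0,0],[0,0,0]], twist=[0,0,0,0,0,0,0,0])

```text
t: 68.65
eef_pos: [392.0, 108.1, 196.2]
tcp_rot: [0.0, 0.678, 0.735, 0.0]
force: [0.9, 0.1, -0.8]
grip_width: 0.6
```

```bash
python3 jars.py k; python3 look.py w30; python3 -c "
from h import *
plan()
for n in ('top0','kt','scene0','ks'):
  d=load(n+'.npz');print(n)
  for st,c,Q,col,m in blobs(d,29,46,60,yr=(-350,150),xr=(480,720)):
    if Q[:,2].std()<4 : print('bar?',st,cv2.minAreaRect(Q[:,:2].astype(np.float32)),np.median(Q[:,2]),inrk(Q.mean(0)))
  for st,c,Q,col,m in blobs(d,3.5,27,30,yr=(-60,300),xr=(330,840)):
    (a,b),wh,an=cv2.minAreaRect(Q[:,:2].astype(np.float32));print(st.tolist(),np.round([a,b,*wh,an],1),Q.mean(0).round(1))
"
```

```text
top
 px [240. 144.] 225 xy [765.2 207.3] cloud [765.3 207.3  65.7] rack [190.4 283.2] purple
 px [205. 167.] 226 xy [699.7 306.7] cloud [699.8 306.8  65.7] rack [133.2 387.6] purple
 px [386. 195.] 235 xy [ 607.4 -199.1] cloud [ 607.6 -199.3   65.2] rack [   0.3 -109.1] 
 px [367. 197.] 237 xy [ 603.7 -145.1] cloud [ 603.9 -145.3   65. ] rack [  1.  -54.9] 
 px [347. 199.] 238 xy [598.5 -91.4] cloud [598.7 -91.5  65.4] rack [ 0.2 -1. ] 
 px [328. 201.] 238 xy [593.8 -37.8] cloud [593.9 -37.8  65.4] rack [-0.3 52.8] 
 px [309. 203.] 232 xy [588.9  14.2] cloud [589.1  14.2  65. ] rack [ -0.9 105.1] 
 knob? [402. 193.] 123 [ 609.9 -241.7   76.9] [  -0.6 -151.7]
 knob? [291. 204.] 92 [583.8  64.2  80.2] [ -2.  155.3]
scene
 px [253. 203.] 264 xy [591.7  13.5] cloud [590.6  13.4  65.2] rack [  1.9 104.1] 
 px [230. 205.] 275 xy [596.4 -38.5] cloud [595.3 -38.7  65.2] rack [ 2.3 51.9] 
 px [205. 208.] 281 xy [601.6 -91.8] cloud [600.5 -92.   65.1] rack [ 3.2 -1.6] 
 px [180. 210.] 286 xy [ 607.2 -145.4] cloud [ 605.9 -145.8   65. ] rack [  4.4 -55.6] 
 px [155. 212.] 286 xy [ 610.2 -199.2]
[... 3696 characters left out ...]
[391.7  52.    7.5]
[274, 161, 6, 25, 137] [395.5  70.5  13.6 117.9  88.6] [395.4  70.3   7.7]
[335, 184, 20, 17, 230] [495.2 239.5  39.   50.9  49.7] [496.7 239.1  15.7]
[262, 194, 9, 20, 82] [533.6  40.5  50.   13.6   7.1] [540.5  42.5  17.7]
[281, 197, 19, 15, 187] [536.7  98.8  30.6  47.8   7. ] [539.2  97.8  16.8]
[221, 218, 71, 29, 782] [623.   20.7 164.   74.2  72.3] [630.    7.   17.1]
[284, 223, 23, 14, 169] [625.4 105.9  27.3  49.    0.8] [628.  109.1  17.5]
[214, 244, 37, 70, 812] [750.4 -29.3  40.4 186.6  80.2] [751.3 -32.1   6.2]
[379, 244, 12, 17, 105] [710.5 288.3  34.2   8.4  32.9] [712.7 289.3  15.3]
[337, 272, 26, 16, 191] [777.4 203.5  49.4  24.7  75.4] [783.1 202.7  15.8]
```

View pics/kt.png

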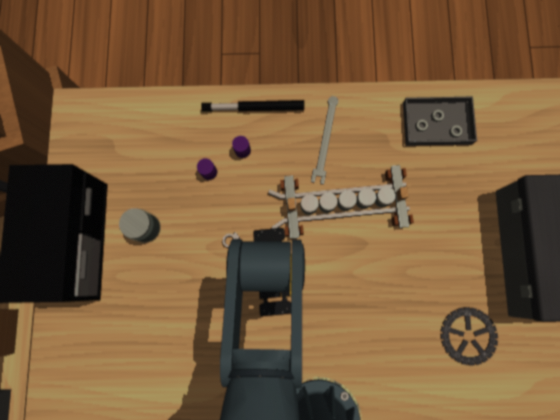

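View pics/ks.png

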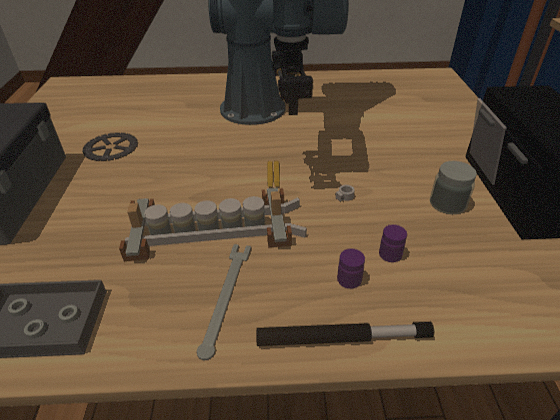

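Both views show the five jars standing in single file. Both bars lie in their cradles with upper faces at about 35.5 mm, where 36 is expected, and the bystanders have not moved. I'm handing the job in.

```bash
python3 -c "
from cell import arm
print(arm.finish_job())"
```

```text
the job is handed in; nothing more can be done
None
```

The job is done as asked and handed in at about 69 s, but one jar tipped over on the way and had to be stood back up.

- **What I did:** I laid bar B across the far cradles and slid all five pale jars through the mouth into single file. I then laid bar A across the mouth cradles.
- **Problem on the way:** Jar 3 tipped to about 48° inside the lane while I slid and released it, and leaned on jar 2. The cause was probably the grip slackening for a moment. I stood it back up by nudging its lid between the fingers, then slid it on to its place. While tipped, its centre rose about 8 mm, so that jar did not stay flat on the shelf the whole time.
- **Last checks, top and scene cameras:**
  - All five lids are level at about 65 mm, with the jars on the lane axis at rack y ≈ -109, -55, -1, 52 and 105 mm.
  - Both bars are aligned with the cradles, upper faces at about 35.5 mm (36 expected), with knobs near y = -152 and +155.
  - The two cameras disagree by 2–4 mm across the lane (rack x), in line with their calibration.
  - The clamp, levers, wrench and purple jars measured where they started. I checked the large jar by eye only, and it looks unmoved.

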